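# Lay a bench pipette in its tray by way of a sloping V-rest

### The job

Take the pipette out of its upright stand and lay it in the sloping V-rest, nozzle at the low end, and let go of it there; then pick it up again and lay it level in the middle of the steel tray's cradle, with its thin nozzle in the narrow notch and its barrel in the wide notch. Set it down gently both times, never let it fall on the bench, and leave the other things on the bench where they are.

Things in the scene. Friction and masses are not known exactly. Their poses are not given: they have to be found in the camera images.
- pipette: White hand pipette, round, 206 mm long, about 0.08 kg (varies). Origin at the nozzle tip; z runs along it from tip to push button. From the tip: nozzle 8 mm thick (0 to 40 mm), cone (40 to 52), barrel 20 mm thick (52 to 190), push button 12 mm thick (190 to 206). Its rotation about its own z does not matter.
- pipette_mid (a point): Middle of the pipette on its axis, 103 mm from the tip, half-way along; the barrel is 20 mm thick here.
- pipette_tip (a point): Nozzle tip of the pipette, on its axis.
- pipette_grip (a point): On the pipette's axis, 176 mm from the tip: near the top end of the 20 mm barrel.
- stand_mouth (a point): Grey block 70 x 70 mm, 90 mm high, with a vertical bore 23 mm wide in which the pipette stands nozzle down, tip 8 mm above the bench (it can lean by 2 degrees). This point: centre of the bore's mouth, 90 mm above the bench. The pipette comes free when lifted 85 mm.
- rest: Sloping V-rest of aluminium on a dark steel base 150 x 80 mm, fixed. Origin on the bench under the middle of the base; x points horizontally to its high end, y across, z up. It holds the pipette at 45 degrees, nozzle at the low (-x) end, in two upward-open 90-degree V notches, 31 mm across, whose lips stand 2 mm above the pipette's axis.
- rest_tip (a point): On the V-rest, 52 mm above the bench: where the nozzle tip lies when the pipette is in the Vs and against the stop plate at the low end. The Vs (each 14 mm long) have their middles 67 and 139 mm up the slope from here; beyond 146 mm the pipette's top end sticks out free. When let go it may or may not slide down to the stop.
- rest_mid (a point): On the V-rest: where the pipette's middle lies when it is in the Vs and against the stop: 73 mm from rest_tip towards +x of the rest and 73 mm higher. It lies in the gap of 58 mm between the two Vs, which is open to 40 mm below the pipette's axis, so that fingers can reach round the barrel.
- tray: Steel tray 250 x 150 mm, walls 26 mm high, fixed, with a cradle of two upright aluminium saddles on its long middle line, with upward-open 90-degree V notches that bear the pipette level. Origin on the bench under the middle of the tray; x runs along the tray from the narrow notch towards the wide notch, z up.
- cradle_mid (a point): On the tray, 64 mm above the bench: where the pipette's middle lies when laid centrally in the cradle. Wide notch (for the 20 mm barrel): 45 mm from here towards +x of the tray, 12 mm thick, 31 mm across, lips 2 mm above the axis. Between the notches the space is free down to the tray's floor.
- cradle_tip (a point): On the tray, 64 mm above the bench: where the nozzle tip lies when the pipette is laid centrally, 103 mm from cradle_mid towards -x of the tray. Narrow notch (for the 8 mm nozzle): 20 mm from here towards +x of the tray, 8 mm thick, 20 mm across, lips 4 mm above the axis.
- flask: Bystander: conical glass flask, 64 mm wide, 95 mm high; origin under its foot.
- small_flask: Bystander: conical glass flask, 52 mm wide, 80 mm high; origin under its foot.
- beaker: Bystander: glass beaker, 60 mm wide, 70 mm high; origin under its foot.
- jar: Bystander: amber glass jar with black cap, 60 mm wide, 85 mm high; origin under its foot. It may have changed places with the stand or the tip box.
- tip_box: Bystander: grey box of pipette tips with a green top, 85 x 70 mm, 64 mm high; origin under its middle. It may have changed places with the stand or the jar.
- vial: Bystander: small glass vial with white cap, 28 mm wide, 50 mm high; origin under its foot.
- spatula: Bystander: narrow steel laboratory spatula, 172 mm long, 12 mm wide, 6 mm high, lying on the bench; origin under its middle.

How it is judged:
On the way:
1. the pipette lies in the V-rest, nozzle at the low end, let go of and at rest (distance between pipette_mid and rest_mid below 0.018 m and distance between pipette_tip and rest_tip below 0.018 m and y of pipette_mid in the frame of rest between -0.005 and 0.005 m and angle between pipette's own z axis and vertical between 0.68 and 0.89 rad and contact force between pipette and rest above 0.1 N and contact force between pipette and the fingers below 0.1 N and linear speed of pipette below 0.01 m/s), for 0.3 s.
At the end, for the whole second after the job is handed in: The pipette, let go of and at rest, lies level (within 3.4 degrees) in the tray's cradle, nozzle in the narrow notch and barrel in the wide notch: its middle and tip within 16 mm of the cradle's marked points and within 5 mm of the cradle's middle line (distance between pipette_mid and cradle_mid below 0.016 m and distance between pipette_tip and cradle_tip below 0.016 m and y of pipette_mid in the frame of tray between -0.005 and 0.005 m and y of pipette_tip in the frame of tray between -0.005 and 0.005 m and angle between pipette's own z axis and vertical between 1.5108 and 1.6308 rad and contact force between pipette and tray above 0.1 N and contact force between pipette and the fingers below 0.1 N and linear speed of pipette below 0.01 m/s); the robot touches nothing.
It fails at once if the pipette is dropped into the V-rest or the tray: it lands, out of the fingers, with more than 25 N (contact force between pipette and the fingers below 0.1 N and (contact force between pipette and rest above 25 N or contact force between pipette and tray above 25 N)).
It fails at once if the pipette is pressed with more than 40 N on the V-rest or the tray (contact force between pipette and rest above 40 N or contact force between pipette and tray above 40 N).
It fails at once if the pipette has fallen on the bench (its middle lower than 40 mm) (height (world z) of pipette_mid below 0.04 m).
It fails at once if a bystander is moved by more than 30 mm (distance of any of flask, small_flask, beaker, jar, tip_box, vial, spatula from where it was at the start of the episode above 0.03 m).
It also fails if it takes over 64 s, if anything falls off the work surface, if the arm or the gripper's body presses on something with over 40 N, if the wrist force passes 120 N, or if a joint passes its speed limit or range.

### The arm

A 6-joint arm with a two-finger parallel gripper is mounted at the origin on the work surface. World frame = base frame: x ahead of the robot, y to its left, z up, the work surface at z = 0. Lengths are in m, angles in rad, forces in N, time in s.
With the tool pointing down it reaches from about 0.3 to 0.85 m from the base axis. Payload 5.4 kg.
Tool frame: the origin (TCP) lies midway between the tips of the shut fingers; the grasp point (between the pads) lies 19 mm behind it; y points along the fingers, x is the direction in which the jaws open and shut, and the axes are right-handed (so a half turn about y gives the same grasp; the last joint's range is limited). The gripper opens to 85 mm and grips with 20 to 120 N. Pads are 22 mm wide; open, the fingers measure 114 mm over their backs; the gripper's body (76 mm by 85 mm) begins 54 mm behind the grasp point. The pads swing forward as they close: fully open they stand 13 mm farther back than shut.
Start: joints at [0.983, 0.158, 1.597, -0, 1.386, -0.21], TCP at [0.212, 0.534, 0.231] pointing down, gripper open.
Joint ranges: [-2.91, 2.91], [-0.94, 2.29], [0.18, 2.7], [-1.29, 4.43], [0.17, 2.64], [-3, 3]. Speed limits (rad/s): [2.57, 2.57, 3.14, 3.14, 3.14, 3.14].

### API

Orientations are given as a rotation vector (axis times angle).
In Python, from rig import r gives the robot as it stands.
- The arm moves only by the tool arm_command, never from a script. Its argument "motion" is a list of rows, each an object of numbers: "tx", "ty", "tz": the shift along the tool's x, y, z in m; "rx", "ry", "rz": the turn, a rotation vector about the tool's x, y, z in rad. In form: [{"tx": .., "ty": .., "tz": .., "rx": .., "ry": .., "rz": ..}, ...]. A call has 1 to 5 rows; each row is the pose to reach, as a shift and turn from the pose commanded when the call began, along the tool's axes at that moment; what a row does not reach only later rows make up. A row lasts 1/10 s, in which the tool goes at most 50 mm and 8.59 degrees, less where a joint would pass 70% of its speed; a pose out of reach is approached as far as the arm can. A call with a gripper value outside its range is refused whole. "fingers" is the opening, from 0 (shut) to 1 (fully open), set as the call begins (left out, the last holds). The fingers move at their own pace and stop on an object; the grip force is fixed at half the most. Time passes only in rows, so rows that repeat a pose let the fingers close. It gives the time, the measured TCP pose, the force and the opening at its end, in the units of the state.
- r.observe(): the state, without advancing time (a new reading comes with each control period).
- r.read_camera(name): name is "scene" or "top" or "wrist"; returns the picture (400x640x3 uint8, red, green, blue); there is no depth.
- r.get_calibration(name): a dict with "mtx" (3x3 intrinsics, pixels), "eye" and "orientation" of the camera in the world; the wrist camera has in their place "hand_eye" (4x4, takes a point from camera to tool coordinates, whose origin is the TCP and whose axes are the tool frame's). Camera axes: x right, y down, z forward; pixel columns grow to the right and rows downward; lengths in m; the calibration is good to about 2 mm. A picture is of the moment at which its call begins: read the wrist's pose just before it. get_calibration takes no time and is no camera call.
- r.finish_job(): hands the job in, once; it reports no verdict.
The state is a dict: "time": time; "joint_pos": joint angles; "dq": joint speeds; "joint_efforts": joint torques, N m; "eef_pos": TCP position; "eef_rot": TCP orientation; "contact_force": force on the tool from outside, world axes, zero at the start; "wrist_torque": the same for the moment, N m; "finger_gap": finger opening in m.
Only numpy, scipy, OpenCV 4.12 (cv2) and the standard library are available. Lean on these libraries where they do the work, as an engineer would, in place of code of your own. Each camera call takes 0.05 s, during which the arm holds its last target.

## Working session

There is one attempt and no reset: what is moved stays moved. The work goes in short steps, Python scripts to look and compute and a tool call to move; the robot and the scene stay as the last step left them, time stands still between calls to the robot, and variables do not carry over. Pictures are saved under pics/ and viewed, and the job is handed in when it is done.

Besides the shell and the picture viewer there is one more tool, called after ">>>" by a JSON object that holds its "method" and its "body", one argument or row to a line. arm_command: Moves the arm, as the interface text tells. Its arguments: {"type":"object","properties":{"motion":{"type":"array","items":{"type":"object","properties":{"tx":{"type":"number"},"ty":{"type":"number"},"tz":{"type":"number"},"rx":{"type":"number"},"ry":{"type":"number"},"rz":{"type":"number"}}}},"fingers":{"type":"number"}},"required":["motion"]}

```bash
ls; mkdir -p pics; cat > s.py <<'E'
from rig import r
import cv2,sys,json
print(r.observe())
for n in ["scene","top","wrist"]:
    im=r.read_camera(n); cv2.imwrite(f"pics/{n}0.png",im[:,:,::-1]); print(n,r.get_calibration(n))
E
python3 s.py
```

```text
pics
{'time': 0.0, 'joint_pos': array([ 9.82907126e-01,  1.59077053e-01,  1.59823149e+00,  3.44990542e-06,
        1.38619091e+00, -2.10077932e-01]), 'dq': array([-0.00057413,  0.00130356,  0.00084988,  0.00164651,  0.00046806,
        0.00112918]), 'joint_efforts': array([-7.36760080e-05, -3.95998514e+01, -3.31425512e+01, -4.30495966e-04,
        8.27299518e-03, -2.23242540e-05]), 'eef_pos': array([0.21177792, 0.53393638, 0.23030154]), 'eef_rot': array([-1.36531067, -0.9251868 ,  0.92810242]), 'contact_force': array([-0.01617716,  0.20751503, -0.40188408]), 'wrist_torque': array([-0.06721381, -0.01778006,  0.02622562]), 'finger_gap': 0.08545559340379598}
scene {'mtx': array([[479.99093792,   0.        , 317.59289029],
       [  0.        , 479.99093792, 196.8823423 ],
       [  0.        ,   0.        ,   1.        ]]), 'eye': array([ 1.14566346, -0.43304291,  1.02951169]), 'orientation': array([-2.26311387, -1.12379613,  0.40834408])}
top {'mtx': array([[423.24528996,   0.        , 323.52268272],
       [  0.        , 423.24528996, 193.91136554],
       [  0.        ,   0.        ,   1.        ]]), 'eye': array([ 0.35459938, -0.02816793,  1.21828154]), 'orientation': array([-2.15843824,  2.06802445, -0.22095455])}
wrist {'mtx': array([[334.58151104,   0.        , 314.47323677],
       [  0.        , 334.58151104, 200.96776746],
       [  0.        ,   0.        ,   1.        ]]), 'hand_eye': array([[ 9.99999702e-01, -3.55061205e-04, -6.84939634e-04,
         5.31153361e-04],
       [ 5.68097605e-04, -2.61796000e-01,  9.65123066e-01,
        -1.43651679e-01],
       [-5.21992216e-04, -9.65123167e-01, -2.61795721e-01,
         6.62496234e-02],
       [ 0.00000000e+00,  0.00000000e+00,  0.00000000e+00,
         1.00000000e+00]])}
```

View pics/scene0.png

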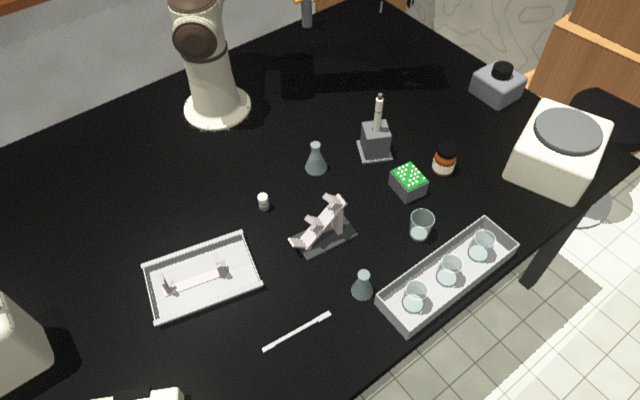

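View pics/top0.png

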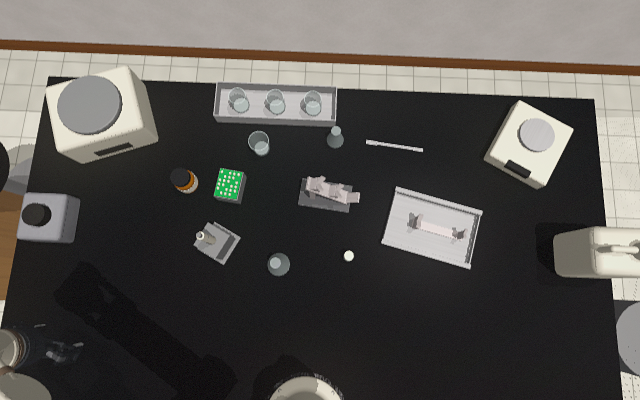

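View pics/wrist0.png

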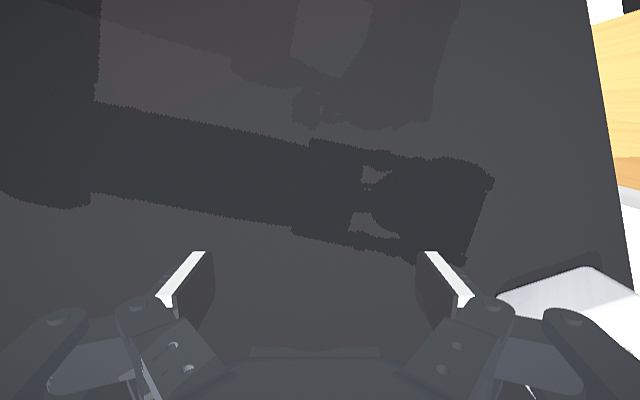

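```bash
cat > h.py <<'E'
import numpy as np, cv2
from scipy.spatial.transform import Rotation as R
from rig import r
def cam(n,st=None):
    c=r.get_calibration(n); K=c["mtx"]
    if n=="wrist":
        st=st or r.observe(); Rt=R.from_rotvec(st["eef_rot"]).as_matrix(); H=np.array(c["hand_eye"])
        return K, Rt@H[:3,:3], st["eef_pos"]+Rt@H[:3,3]
    return K,R.from_rotvec(c["orientation"]).as_matrix(),np.array(c["eye"])
def proj(C,P):
    K,M,e=C; q=(np.atleast_2d(P)-e)@M@K.T; return q[:,:2]/q[:,2:]
def ray(C,uv):
    K,M,e=C; d=M@np.linalg.solve(K,np.array([uv[0],uv[1],1.])); return e,d/np.linalg.norm(d)
def onz(C,uv,z):
    e,d=ray(C,uv); return e+d*(z-e[2])/d[2]
def tri(*cu):
    A=np.zeros((3,3));b=np.zeros(3)
    for C,uv in cu:
        e,d=ray(C,uv); P=np.eye(3)-np.outer(d,d); A+=P; b+=P@e
    X=np.linalg.solve(A,b)
    return X,[float(np.linalg.norm(np.cross(X-ray(C,uv)[0],ray(C,uv)[1]))) for C,uv in cu]
E
python3 - <<'E'
from h import *
s=r.observe(); print(R.from_rotvec(s["eef_rot"]).as_matrix().round(3))
S,T=cam("scene"),cam("top")
for C in(S,T): print(C[1].round(3),proj(C,[s["eef_pos"],[0,0,0],[.5,0,0]]))
for n,b in (("top",(150,120,490,290)),("scene",(130,80,470,360))):
    im=cv2.imread(f"pics/{n}0.png"); x0,y0,x1,y1=b
    c=cv2.resize(im[y0:y1,x0:x1],None,fx=2.3,fy=2.3,interpolation=cv2.INTER_CUBIC)
    c=c[:600,:800]
    cv2.imwrite(f"pics/{n}0z.png",c)
E
```

```text
[[ 0.369 -0.001 -0.929]
 [ 0.929 -0.001  0.369]
 [-0.001 -1.     0.   ]]
[[ 0.599  0.625 -0.5  ]
 [ 0.8   -0.482  0.357]
 [-0.018 -0.615 -0.789]] [[393.46021434  11.23915118]
 [217.1469903  105.99253059]
 [309.22085443 204.62959624]]
[[ 0.042 -0.978  0.205]
 [-0.999 -0.043  0.002]
 [ 0.006 -0.205 -0.979]] [[ 64.70483036 337.19424355]
 [304.26499364 418.74051998]
 [313.1660933  230.5998473 ]]
```

```bash
ls pics
```

```text
scene0.png
scene0z.png
top0.png
top0z.png
wrist0.png
```

View pics/top0z.png

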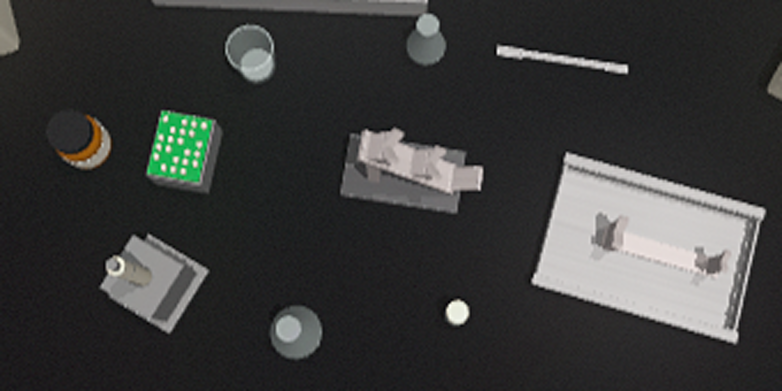

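View pics/scene0z.png

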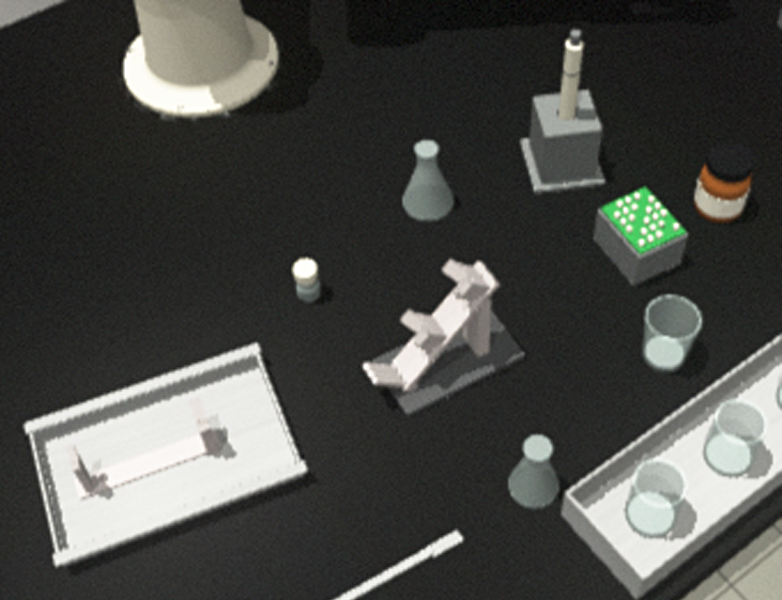

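```bash
python3 - <<'E'
from h import *
def crop(n,b,f,name,src):
    im=cv2.imread(f"pics/{src}.png"); x0,y0,x1,y1=b
    c=cv2.resize(im[y0:y1,x0:x1],None,fx=f,fy=f,interpolation=cv2.INTER_CUBIC)
    return c
def pad(a,h): return cv2.copyMakeBorder(a,0,h-a.shape[0],0,6,cv2.BORDER_CONSTANT)
a=crop(0,(190,215,250,270),6,0,"top0"); b=crop(0,(350,85,400,165),6,0,"scene0")
h=480; cv2.imwrite("pics/stand.png",np.hstack([pad(a,h),pad(b,h)]))
a=crop(0,(295,170,365,220),5.5,0,"top0"); b=crop(0,(280,185,360,260),5,0,"scene0")
cv2.imwrite("pics/rest.png",np.hstack([pad(a,h),pad(b,h)]))
a=crop(0,(380,185,490,270),3.5,0,"top0"); b=crop(0,(140,230,265,325),3.2,0,"scene0")
cv2.imwrite("pics/tray.png",np.hstack([pad(a,h),pad(b,h)]))
E
```

```text
(no output)
```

View pics/stand.png

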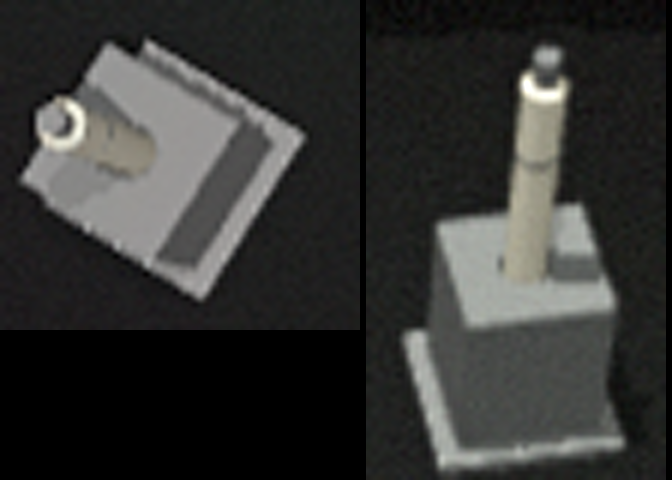

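View pics/rest.png

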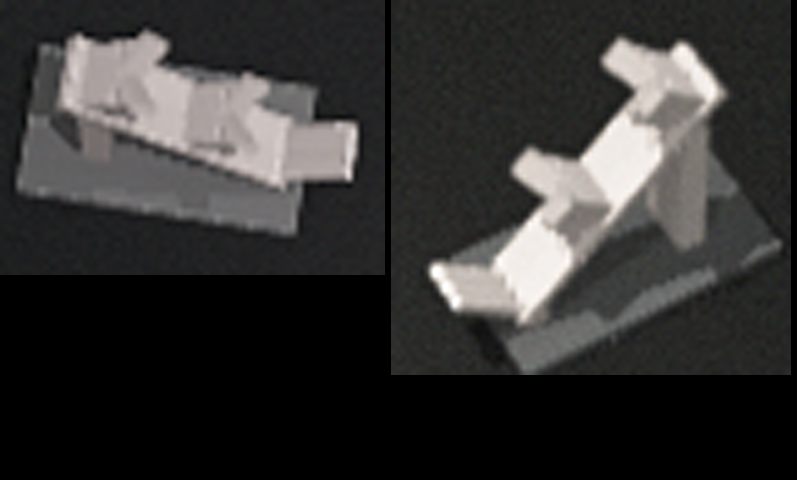

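View pics/tray.png

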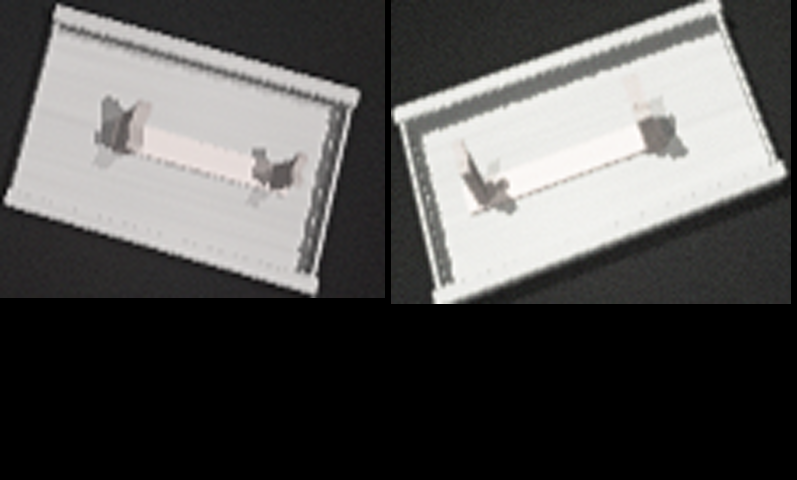

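```bash
python3 - <<'E'
from h import *
np.set_printoptions(precision=4,suppress=True)
S,T=cam("scene"),cam("top")
print("btn",tri((T,(198.7,235.8)),(S,(380.3,94.2))), onz(T,(198.7,235.8),.214),onz(S,(380.3,94.2),.214))
print("collar",tri((T,(200.8,235.3)),(S,(379.5,99.7))))
# mouth: bottom visible barrel center at mouth
print("mouth S",onz(S,(350+(525-366)/6,85+270/6),.09),"T",onz(T,(190+140/6,215+155/6),.09))
t=np.array([(396.3,186.6),(482.3,211.3),(470.6,268.7),(381.7,243)]);s=np.array([(242.2,231),(141.3,263.8),(154.4,323.1),(263.1,284.7)])
# scene corners in same order? print
PT=np.array([onz(T,u,.026) for u in t]);PS=np.array([onz(S,u,.026) for u in s]);print(PT,PT.mean(0),"\n",PS,PS.mean(0))
b=np.array([(301.9,178.2),(352.3,185.8),(348.6,212.7),(298.1,204.5)])
PB=np.array([onz(T,u,.005) for u in b]);print(PB,PB.mean(0),[np.linalg.norm(PB[i]-PB[i-1]) for i in range(4)])
E
```

```text
btn (array([0.4522, 0.2694, 0.2071]), [0.0020882752354402204, 0.0020882752354402325]) [0.4505 0.2655 0.214 ] [0.4586 0.2657 0.214 ]
collar (array([0.4545, 0.268 , 0.1914]), [0.0008806632948534443, 0.0008806632948536235])
mouth S [0.4612 0.2635 0.09  ] T [0.4506 0.2616 0.09  ]
[[ 0.6347 -0.2347  0.026 ]
 [ 0.573  -0.4813  0.026 ]
 [ 0.4094 -0.4431  0.026 ]
 [ 0.4702 -0.1948  0.026 ]] [ 0.5218 -0.3385  0.026 ] 
 [[ 0.4803 -0.194   0.026 ]
 [ 0.4134 -0.4371  0.026 ]
 [ 0.572  -0.4768  0.026 ]
 [ 0.6389 -0.2338  0.026 ]] [ 0.5262 -0.3354  0.026 ]
[[ 0.6529  0.0404  0.005 ]
 [ 0.6364 -0.1089  0.005 ]
 [ 0.5559 -0.1004  0.005 ]
 [ 0.5737  0.0473  0.005 ]] [ 0.6047 -0.0304  0.005 ] [np.float64(0.0795397588497928), np.float64(0.15019689680800383), np.float64(0.08098763902850917), np.float64(0.14878842166680473)]
```

```bash
cat >> h.py <<'E'
np.set_printoptions(precision=4,suppress=True)
def frame(xh,tilt):
    """tool x at heading xh (deg) horizontal; y tilted from straight down by tilt deg towards heading xh+90"""
    a=np.radians(xh); x=np.array([np.cos(a),np.sin(a),0]); f=np.array([-np.sin(a),np.cos(a),0]); t=np.radians(tilt)
    y=f*np.sin(t)-np.array([0,0,1.])*np.cos(t); return np.c_[x,y,np.cross(x,y)]
def rel(Rt,pos,st=None):
    st=st or r.observe(); R0=R.from_rotvec(st["eef_rot"]).as_matrix()
    rv=R.from_matrix(R0.T@Rt).as_rotvec(); d=R0.T@(np.array(pos)-st["eef_pos"])
    print("t",st["time"],"rel t",d.round(4),"r",rv.round(4),"deg",np.degrees(np.linalg.norm(rv)).round(1),"mm",(np.linalg.norm(d)*1e3).round(1))
    return d,rv
def state():
    s=r.observe(); print("t",round(s["time"],2),"pos",s["eef_pos"],"F",s["contact_force"],"q",s["joint_pos"],"gap",s["finger_gap"]); 
    M=R.from_rotvec(s["eef_rot"]).as_matrix(); print("y",M[:,1],"x",M[:,0]); return s
E
python3 - <<'E'
from h import *
Rt=frame(-60,45); G=np.array([.456,.264,.184]); y=Rt[:,1]
print(Rt, G+y*(.019-.12)); rel(Rt,G+y*(.019-.12)); rel(Rt,G+y*(.019-.15))
E
```

```text
[[ 0.5     0.6124  0.6124]
 [-0.866   0.3536  0.3536]
 [ 0.     -0.7071  0.7071]] [0.3942 0.2283 0.2554]
t 0.15 rel t [-0.217  -0.0246 -0.2822] r [ 0.4226  2.1012 -0.8716] deg 132.6 mm 356.9
t 0.15 rel t [-0.2337 -0.0458 -0.2691] r [ 0.4226  2.1012 -0.8716] deg 132.6 mm 359.3
```

>>> {"method": "arm_command", "body": {
  "motion": [
    {"tx":-0.234,"ty":-0.046,"tz":-0.269,"rx":0.4226,"ry":2.1012,"rz":-0.8716},
    {"tx":-0.234,"ty":-0.046,"tz":-0.269,"rx":0.4226,"ry":2.1012,"rz":-0.8716},
    {"tx":-0.234,"ty":-0.046,"tz":-0.269,"rx":0.4226,"ry":2.1012,"rz":-0.8716},
    {"tx":-0.234,"ty":-0.046,"tz":-0.269,"rx":0.4226,"ry":2.1012,"rz":-0.8716},
    {"tx":-0.234,"ty":-0.046,"tz":-0.269,"rx":0.4226,"ry":2.1012,"rz":-0.8716}
  ]
}}

```text
time: 0.65
eef_pos: [0.3262, 0.3126, 0.2634]
eef_rot: [-1.262, -0.495, 0.257]
contact_force: [0.6, -0.6, 0.9]
finger_gap: 0.0851
```

```bash
python3 - <<'E'
from h import *
state(); Rt=frame(-60,45); G=np.array([.456,.264,.184]); y=Rt[:,1]
rel(Rt,G+y*(.019-.15))
E
```

```text
t 0.65 pos [0.3262 0.3126 0.2634] F [ 0.645  -0.6039  0.9346] q [ 0.3115 -0.4211  2.0851  0.2664  1.311  -0.2375] gap 0.08507744993224924
y [ 0.0829  0.294  -0.9522] x [0.8676 0.4488 0.2141]
t 0.65 rel t [ 0.0032 -0.0364 -0.1015] r [ 0.2826  1.416  -0.5857] deg 89.3 mm 107.9
```

>>> {"method": "arm_command", "body": {
  "motion": [
    {"tx":0.003,"ty":-0.036,"tz":-0.101,"rx":0.2826,"ry":1.416,"rz":-0.5857},
    {"tx":0.003,"ty":-0.036,"tz":-0.101,"rx":0.2826,"ry":1.416,"rz":-0.5857},
    {"tx":0.003,"ty":-0.036,"tz":-0.101,"rx":0.2826,"ry":1.416,"rz":-0.5857},
    {"tx":0.003,"ty":-0.036,"tz":-0.101,"rx":0.2826,"ry":1.416,"rz":-0.5857},
    {"tx":0.003,"ty":-0.036,"tz":-0.101,"rx":0.2826,"ry":1.416,"rz":-0.5857}
  ]
}}

```text
time: 1.15
eef_pos: [0.376, 0.2189, 0.2761]
eef_rot: [-1.051, -0.056, -0.37]
contact_force: [-0.6, -0.3, 0.2]
finger_gap: 0.0855
```

```bash
python3 - <<'E'
from h import *
state(); Rt=frame(-60,45); G=np.array([.456,.264,.184]); y=Rt[:,1]
rel(Rt,G+y*(.019-.15))
E
```

```text
t 1.15 pos [0.376  0.2189 0.2761] F [-0.5806 -0.3257  0.2439] q [-0.132  -0.7214  2.308   0.523   1.2907  0.0089] gap 0.08550603196721375
y [ 0.3241  0.4412 -0.8368] x [ 0.937  -0.2715  0.2198]
t 1.15 rel t [ 0.0002 -0.001  -0.0008] r [ 0.1479  0.7308 -0.3029] deg 46.1 mm 1.3
```

>>> {"method": "arm_command", "body": {
  "motion": [
    {"ty":-0.001,"tz":-0.001,"rx":0.1479,"ry":0.7308,"rz":-0.3029},
    {"ty":-0.001,"tz":-0.001,"rx":0.1479,"ry":0.7308,"rz":-0.3029},
    {"ty":-0.001,"tz":-0.001,"rx":0.1479,"ry":0.7308,"rz":-0.3029},
    {"ty":-0.001,"tz":-0.001,"rx":0.1479,"ry":0.7308,"rz":-0.3029},
    {"ty":-0.001,"tz":-0.001,"rx":0.1479,"ry":0.7308,"rz":-0.3029}
  ]
}}

```text
invalid input at $.motion[0]: expected keys tx, ty, tz, rx, ry, rz
```

```bash
python3 - <<'E'
from h import *
s=state(); Rt=frame(-60,45); G=np.array([.456,.264,.184]); y=Rt[:,1]
rel(Rt,G+y*(.019-.15))
im=r.read_camera("wrist"); cv2.imwrite("pics/w1.png",im[:,:,::-1])
C=cam("wrist",s); print(proj(C,[[.456,.264,.214],[.456,.264,.198],[.456,.264,.09],G]))
E
```

```text
t 1.15 pos [0.376  0.2189 0.2761] F [-0.5806 -0.3257  0.2439] q [-0.132  -0.7214  2.308   0.523   1.2907  0.0089] gap 0.08550603196721375
y [ 0.3241  0.4412 -0.8368] x [ 0.937  -0.2715  0.2198]
t 1.15 rel t [ 0.0002 -0.001  -0.0008] r [ 0.1479  0.7308 -0.3029] deg 46.1 mm 1.3
[[381.0515 179.6338]
 [372.6817 186.3082]
 [334.3538 216.8726]
 [366.1116 191.5475]]
```

View pics/w1.png

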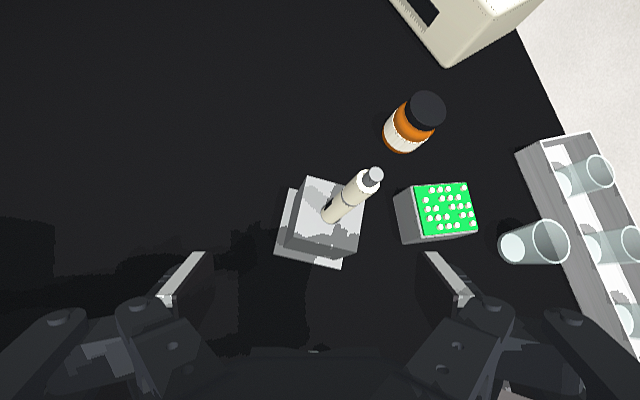

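>>> {"method": "arm_command", "body": {
  "motion": [
    {"tx":0,"ty":-0.001,"tz":-0.001,"rx":0.1479,"ry":0.7308,"rz":-0.3029},
    {"tx":0,"ty":-0.001,"tz":-0.001,"rx":0.1479,"ry":0.7308,"rz":-0.3029},
    {"tx":0,"ty":-0.001,"tz":-0.001,"rx":0.1479,"ry":0.7308,"rz":-0.3029},
    {"tx":0,"ty":-0.001,"tz":-0.001,"rx":0.1479,"ry":0.7308,"rz":-0.3029},
    {"tx":0,"ty":-0.001,"tz":-0.001,"rx":0.1479,"ry":0.7308,"rz":-0.3029}
  ]
}}

```text
time: 1.7
eef_pos: [0.3904, 0.2265, 0.2753]
eef_rot: [-0.75, 0.382, -0.944]
contact_force: [-0.1, -0.4, -0.9]
finger_gap: 0.085
```

```bash
python3 - <<'E'
from h import *
s=state(); Rt=frame(-60,45); G=np.array([.456,.264,.184]); y=Rt[:,1]
rel(Rt,G+y*(.019-.15))
im=r.read_camera("wrist"); cv2.imwrite("pics/w2.png",im[:,:,::-1])
C=cam("wrist",s); print(proj(C,[[.456,.264,.214],[.456,.264,.198],[.456,.264,.09],G]))
E
```

```text
t 1.7 pos [0.3904 0.2265 0.2753] F [-0.0855 -0.4198 -0.9351] q [-0.0242 -0.9431  2.4771  0.4722  0.9875  0.8225] gap 0.08496502697509571
y [ 0.5867  0.3656 -0.7226] x [ 0.5474 -0.8366  0.0213]
t 1.7 rel t [-0.0006 -0.0127 -0.0113] r [ 0.0218  0.0548 -0.0238] deg 3.6 mm 17.1
[[319.2436 187.6912]
 [318.5254 198.2728]
 [315.1658 247.7692]
 [317.9578 206.6354]]
```

View pics/w2.png

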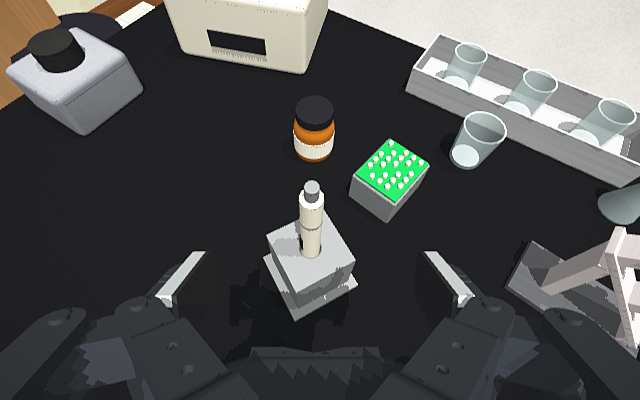

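```bash
cat > pip.py <<'E'
from h import *
s=r.observe(); W=cam("wrist",s); S,T=cam("scene"),cam("top")
print(tri((W,(312.3,185)),(T,(198.7,235.8)),(S,(380.3,94.2))))
print(tri((W,(311,199)),(T,(200.8,235.3)),(S,(379.5,99.7))))
for z,u in ((.214,(312.3,185)),(.198,(311.5,197)),(.09,(310.5,252))): print(onz(W,u,z))
im=cv2.imread("pics/w2.png")[165:275,250:370]; cv2.imwrite("pics/w2z.png",cv2.resize(im,None,fx=5,fy=5,interpolation=cv2.INTER_CUBIC))
E
python3 pip.py
```

```text
(array([0.4537, 0.2694, 0.2101]), [0.003192222951432623, 0.003801176178786883, 0.0012292722216431702])
(array([0.4542, 0.2695, 0.1909]), [0.002297329727099241, 0.0021428056523364863, 0.00016400055124499028])
[0.4543 0.2708 0.214 ]
[0.4531 0.2705 0.198 ]
[0.4483 0.2674 0.09  ]
```

View pics/w2z.png

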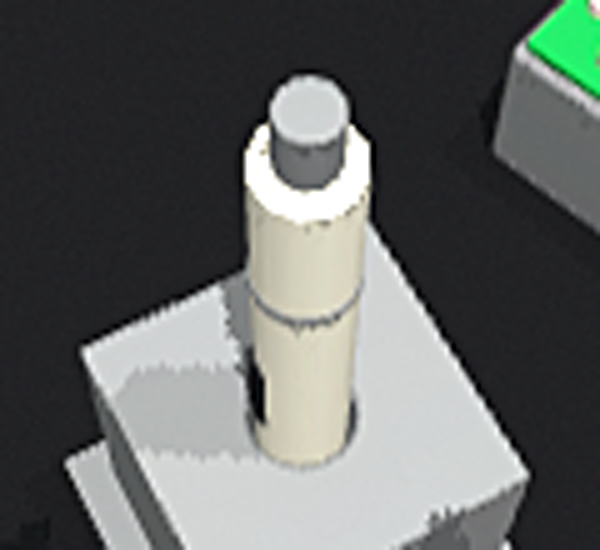

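```bash
python3 - <<'E'
from h import *
Rt=frame(-60,45); G=np.array([.454,.2695,.181]); y=Rt[:,1]
rel(Rt,G+y*(.019-.05));rel(Rt,G+y*.019)
E
```

```text
t 1.75 rel t [-0.0023  0.0898 -0.0102] r [ 0.0214  0.0485 -0.0246] deg 3.3 mm 90.4
t 1.75 rel t [-0.001   0.1397 -0.0091] r [ 0.0214  0.0485 -0.0246] deg 3.3 mm 140.0
```

>>> {"method": "arm_command", "body": {
  "motion": [
    {"tx":-0.002,"ty":0.04,"tz":-0.01,"rx":0.021,"ry":0.048,"rz":-0.025},
    {"tx":-0.002,"ty":0.075,"tz":-0.01,"rx":0.021,"ry":0.048,"rz":-0.025},
    {"tx":-0.002,"ty":0.09,"tz":-0.01,"rx":0.021,"ry":0.048,"rz":-0.025},
    {"tx":-0.002,"ty":0.09,"tz":-0.01,"rx":0.021,"ry":0.048,"rz":-0.025}
  ]
}}

```text
time: 2.15
eef_pos: [0.4344, 0.2581, 0.2005]
eef_rot: [-0.723, 0.404, -0.979]
contact_force: [-0.6, 0.5, 0.3]
finger_gap: 0.0852
```

```bash
python3 - <<'E'
from h import *
s=state(); im=r.read_camera("wrist"); cv2.imwrite("pics/w3.png",im[:,:,::-1])
Rt=frame(-60,45); G=np.array([.454,.2695,.181]); y=Rt[:,1]
print(proj(cam("wrist",s),[[.454,.2695,.214],[.454,.2695,.198],G])); rel(Rt,G+y*.019)
E
```

```text
t 2.15 pos [0.4344 0.2581 0.2005] F [-0.6349  0.5274  0.2926] q [ 0.1151 -0.5964  2.4672  0.5235  0.6029  0.813 ] gap 0.08523057570518805
y [ 0.605   0.3553 -0.7126] x [ 0.5119 -0.859   0.0064]
[[315.9162 202.6804]
 [315.5612 218.104 ]
 [315.2431 231.9298]]
t 2.2 rel t [-0.0005  0.05    0.0009] r [ 0.0047  0.0139 -0.0038] deg 0.9 mm 50.0
```

View pics/w3.png

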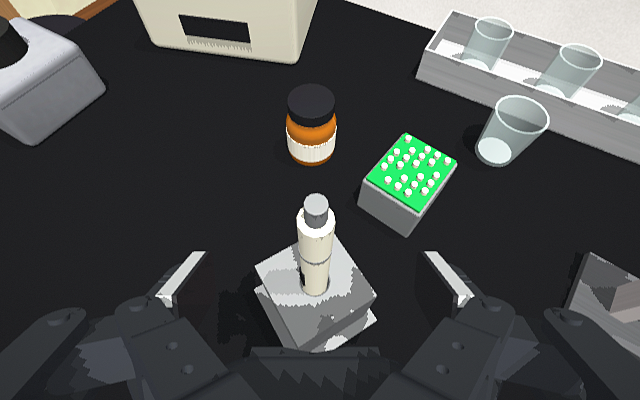

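>>> {"method": "arm_command", "body": {
  "motion": [
    {"tx":0,"ty":0.025,"tz":0.001,"rx":0.005,"ry":0.014,"rz":-0.004},
    {"tx":0,"ty":0.05,"tz":0.001,"rx":0.005,"ry":0.014,"rz":-0.004},
    {"tx":0,"ty":0.05,"tz":0.001,"rx":0.005,"ry":0.014,"rz":-0.004}
  ]
}}

```text
time: 2.5
eef_pos: [0.4667, 0.2755, 0.1674]
eef_rot: [-0.71, 0.412, -0.993]
contact_force: [-0.1, 0.4, -1.1]
finger_gap: 0.0854
```

>>> {"method": "arm_command", "body": {
  "motion": [
    {"tx":0,"ty":0,"tz":0,"rx":0,"ry":0,"rz":0},
    {"tx":0,"ty":0,"tz":0,"rx":0,"ry":0,"rz":0},
    {"tx":0,"ty":0,"tz":0,"rx":0,"ry":0,"rz":0},
    {"tx":0,"ty":0,"tz":0,"rx":0,"ry":0,"rz":0},
    {"tx":0,"ty":0,"tz":0,"rx":0,"ry":0,"rz":0}
  ],
  "fingers": 0
}}

```text
time: 3.0
eef_pos: [0.4673, 0.2755, 0.1704]
eef_rot: [-0.704, 0.409, -0.996]
contact_force: [-1.1, 0.0, 1.7]
finger_gap: 0.0182
```

```bash
python3 - <<'E'
from h import *
s=state(); im=r.read_camera("wrist"); cv2.imwrite("pics/w4.png",im[:,:,::-1])
E
```

```text
t 3.0 pos [0.4673 0.2755 0.1704] F [-1.1077  0.0304  1.6627] q [ 0.1643 -0.3792  2.4059  0.6332  0.4311  0.7278] gap 0.018235042367312125
y [ 0.618   0.3531 -0.7024] x [ 0.4962 -0.8682  0.0001]
```

View pics/w4.png

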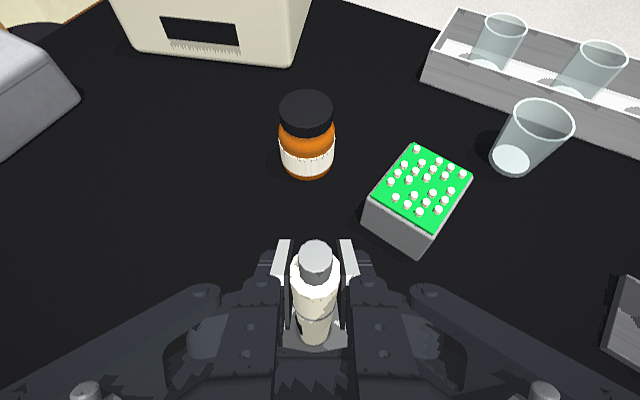

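>>> {"method": "arm_command", "body": {
  "motion": [
    {"tx":0,"ty":-0.014,"tz":0.014,"rx":0,"ry":0,"rz":0},
    {"tx":0,"ty":-0.032,"tz":0.032,"rx":0,"ry":0,"rz":0},
    {"tx":0,"ty":-0.053,"tz":0.053,"rx":0,"ry":0,"rz":0},
    {"tx":0,"ty":-0.074,"tz":0.074,"rx":0,"ry":0,"rz":0},
    {"tx":0,"ty":-0.09,"tz":0.09,"rx":0,"ry":0,"rz":0}
  ]
}}

```text
time: 3.55
eef_pos: [0.4665, 0.2751, 0.2985]
eef_rot: [-0.705, 0.409, -0.996]
contact_force: [-0.3, 0.9, -1.4]
finger_gap: 0.0185
```

```bash
python3 - <<'E'
from h import *
s=state(); 
for n in("wrist","scene","top"):
  im=r.read_camera(n); cv2.imwrite(f"pics/{n}5.png",im[:,:,::-1])
E
```

```text
t 3.55 pos [0.4665 0.2751 0.2985] F [-0.3038  0.9298 -1.4056] q [ 0.1637 -0.5701  2.2609  0.3806  0.7286  1.0248] gap 0.01848599494867387
y [ 0.6176  0.3527 -0.703 ] x [ 0.4964 -0.8681  0.0005]
```

View pics/scene5.png

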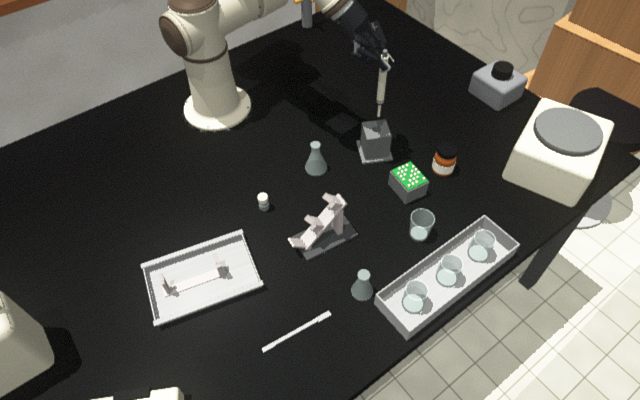

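View pics/wrist5.png

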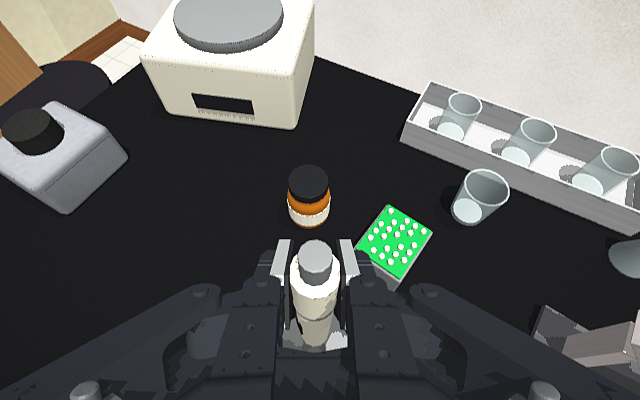

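View pics/top5.png

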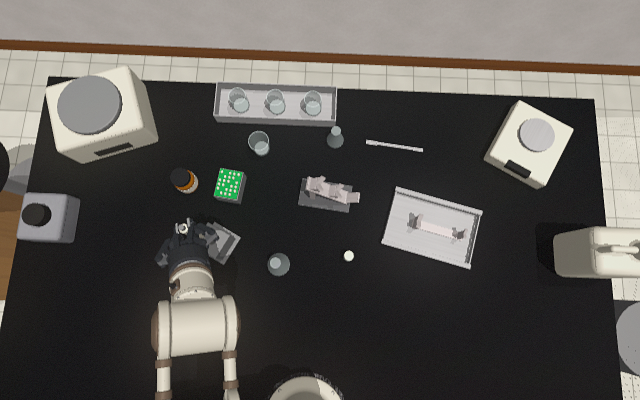

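```bash
python3 - <<'E'
from h import *
S,T=cam("scene"),cam("top"); W=cam("wrist")
print(onz(T,(357,198),.06))
s=r.observe(); K,M,e=W; H=np.array(r.get_calibration("wrist")["hand_eye"])
# tool-frame camera
Ct=(K,H[:3,:3],H[:3,3])
for ang in (40,45,50):
  a=np.radians(ang);u=np.array([0,-np.sin(a),np.cos(a)]); g=np.array([0,-.019,0])
  print(ang,[(l,proj(Ct,g+u*l).round(1)[0]) for l in (.014,.026,.028,.030,.032)])
Rt=frame(-6.6,0); rel(Rt,(.608,.009,.30))
E
```

```text
[ 0.5893 -0.1193  0.06  ]
40 [(0.014, array([315.6, 265.1])), (0.026, array([315.8, 250.7])), (0.028, array([315.8, 248.1])), (0.03, array([315.8, 245.4])), (0.032, array([315.8, 242.6]))]
45 [(0.014, array([315.6, 268.2])), (0.026, array([315.8, 256.8])), (0.028, array([315.8, 254.7])), (0.03, array([315.8, 252.6])), (0.032, array([315.9, 250.4]))]
50 [(0.014, array([315.6, 271.4])), (0.026, array([315.8, 263.3])), (0.028, array([315.8, 261.8])), (0.03, array([315.9, 260.2])), (0.032, array([315.9, 258.6]))]
t 3.7 rel t [ 0.3011 -0.0081 -0.0057] r [-0.7321 -0.8847  0.3711] deg 69.1 mm 301.3
```

>>> {"method": "arm_command", "body": {
  "motion": [
    {"tx":0.035,"ty":-0.005,"tz":0.01,"rx":-0.08,"ry":-0.1,"rz":0.042},
    {"tx":0.075,"ty":-0.01,"tz":0.015,"rx":-0.16,"ry":-0.2,"rz":0.083},
    {"tx":0.115,"ty":-0.01,"tz":0.015,"rx":-0.25,"ry":-0.3,"rz":0.125},
    {"tx":0.155,"ty":-0.01,"tz":0.01,"rx":-0.34,"ry":-0.41,"rz":0.17},
    {"tx":0.195,"ty":-0.01,"tz":0.005,"rx":-0.43,"ry":-0.52,"rz":0.215}
  ]
}}

```text
time: 4.2
eef_pos: [0.5601, 0.102, 0.3045]
eef_rot: [-1.247, 0.236, -0.484]
contact_force: [-0.4, 1.0, -1.3]
finger_gap: 0.0183
```

```bash
python3 - <<'E'
from h import *
state(); Rt=frame(-6.6,0); rel(Rt,(.608,.009,.30))
E
```

```text
t 4.2 pos [0.5601 0.102  0.3045] F [-0.3781  1.0322 -1.3019] q [-0.1838 -0.0922  1.742   0.2838  1.3177  0.2507] gap 0.018344634921418204
y [ 0.2228  0.2343 -0.9463] x [ 0.8759 -0.4742  0.0888]
t 4.2 rel t [ 0.0857 -0.0069 -0.0599] r [-0.2964 -0.3634  0.1474] deg 28.2 mm 104.7
```

>>> {"method": "arm_command", "body": {
  "motion": [
    {"tx":0.03,"ty":-0.003,"tz":-0.02,"rx":-0.1,"ry":-0.12,"rz":0.05},
    {"tx":0.06,"ty":-0.006,"tz":-0.04,"rx":-0.2,"ry":-0.24,"rz":0.1},
    {"tx":0.086,"ty":-0.007,"tz":-0.06,"rx":-0.296,"ry":-0.363,"rz":0.147},
    {"tx":0.086,"ty":-0.007,"tz":-0.06,"rx":-0.296,"ry":-0.363,"rz":0.147},
    {"tx":0.086,"ty":-0.007,"tz":-0.06,"rx":-0.296,"ry":-0.363,"rz":0.147}
  ]
}}

```text
time: 4.7
eef_pos: [0.6074, 0.0115, 0.2996]
eef_rot: [-1.564, 0.092, -0.094]
contact_force: [-0.7, -0.9, -0.8]
finger_gap: 0.0186
```

```bash
python3 - <<'E'
from h import *
s=state()
for n in("wrist","scene","top"):
  im=r.read_camera(n); cv2.imwrite(f"pics/{n}6.png",im[:,:,::-1])
def crop(src,b,f):
    im=cv2.imread(f"pics/{src}.png"); x0,y0,x1,y1=b
    return cv2.resize(im[y0:y1,x0:x1],None,fx=f,fy=f,interpolation=cv2.INTER_CUBIC)
np.save("s6.npy",s,allow_pickle=True)
a=crop("scene6",(270,120,390,260),3.3); b=crop("top6",(270,140,390,280),3.3); cv2.imwrite("pics/st6.png",np.hstack([a,b]))
E
```

```text
t 4.7 pos [0.6074 0.0115 0.2996] F [-0.6638 -0.8632 -0.8085] q [-0.1821  0.205   1.41    0.0045  1.5258 -0.0633] gap 0.018634321452359888
y [ 0.0016  0.0043 -1.    ] x [ 0.9929 -0.1186  0.0011]
```

View pics/wrist6.png

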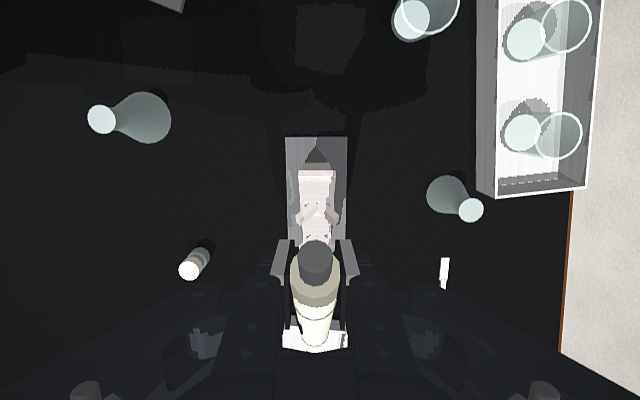

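View pics/st6.png

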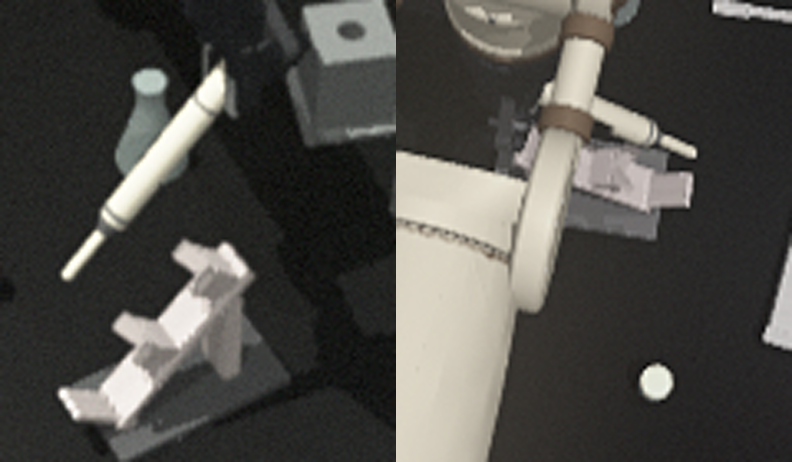

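>>> {"method": "arm_command", "body": {
  "motion": [
    {"tx":-0.04,"ty":0,"tz":0.0,"rx":0,"ry":0,"rz":0},
    {"tx":-0.08,"ty":0,"tz":0,"rx":0,"ry":0,"rz":0},
    {"tx":-0.08,"ty":0,"tz":0,"rx":0,"ry":0,"rz":0},
    {"tx":-0.08,"ty":0,"tz":0,"rx":0,"ry":0,"rz":0}
  ]
}}

```text
time: 5.25
eef_pos: [0.5275, 0.0207, 0.3026]
eef_rot: [-1.566, 0.088, -0.1]
contact_force: [0.6, -0.1, -0.3]
finger_gap: 0.0185
```

```bash
cat > snap.py <<'E'
import sys
from h import *
s=state()
k=sys.argv[1]
im=r.read_camera("wrist"); cv2.imwrite(f"pics/w_{k}.png",im[:,:,::-1]); np.save(f"s_{k}.npy",s,allow_pickle=True)
if len(sys.argv)>2:
    x0,y0,x1,y1,f=map(int,sys.argv[2:7]); c=im[y0:y1,x0:x1,::-1]; cv2.imwrite(f"pics/wz_{k}.png",cv2.resize(c,None,fx=f,fy=f,interpolation=cv2.INTER_CUBIC))
E
python3 snap.py a 300 100 520 300 3
```

```text
t 5.25 pos [0.5275 0.0207 0.3026] F [ 0.559  -0.0853 -0.3407] q [-0.1923 -0.0108  1.6356  0.004   1.5094 -0.0732] gap 0.018536491256592097
y [ 0.008   0.0025 -1.    ] x [ 0.9929 -0.1191  0.0076]
```

View pics/w_a.png

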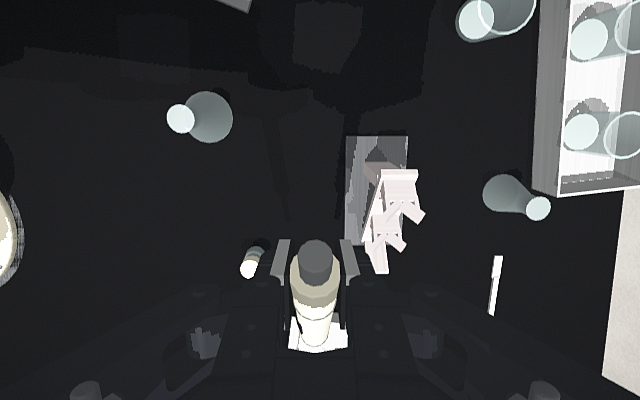

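>>> {"method": "arm_command", "body": {
  "motion": [
    {"tx":0.05,"ty":0,"tz":0.0,"rx":0,"ry":0,"rz":0},
    {"tx":0.1,"ty":0,"tz":0,"rx":0,"ry":0,"rz":0},
    {"tx":0.15,"ty":0,"tz":0,"rx":0,"ry":0,"rz":0},
    {"tx":0.16,"ty":0,"tz":0,"rx":0,"ry":0,"rz":0},
    {"tx":0.16,"ty":0,"tz":0,"rx":0,"ry":0,"rz":0}
  ]
}}

```text
time: 5.8
eef_pos: [0.6892, 0.0006, 0.3011]
eef_rot: [-1.566, 0.09, -0.098]
contact_force: [-0.5, 0.8, -0.2]
finger_gap: 0.0184
```

```bash
python3 snap.py b 120 100 340 300 3
```

```text
t 5.8 pos [0.6892 0.0006 0.3011] F [-0.4528  0.7978 -0.1761] q [-0.1757  0.4211  1.1415  0.0036  1.5745 -0.0558] gap 0.018390233105630018
y [ 0.005   0.0028 -1.    ] x [ 0.9928 -0.1196  0.0046]
```

View pics/w_b.png

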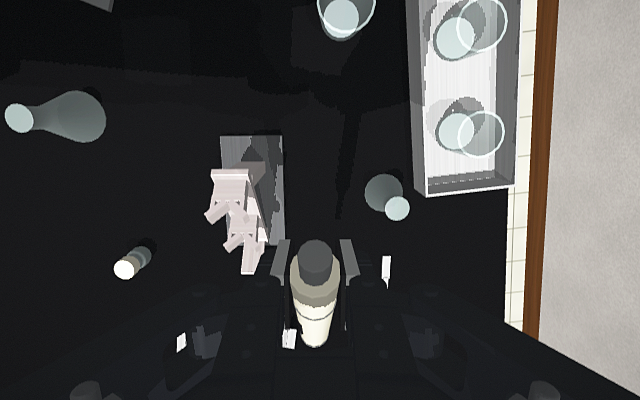

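```bash
python3 - <<'E'
import cv2,numpy as np
a=cv2.imread("pics/w_a.png")[160:280,350:430];b=cv2.imread("pics/w_b.png")[160:280,200:280]
cv2.imwrite("pics/ab.png",np.hstack([cv2.resize(i,None,fx=4.9,fy=4.9,interpolation=cv2.INTER_CUBIC) for i in (a,b)]))
E
```

```text
(no output)
```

View pics/ab.png

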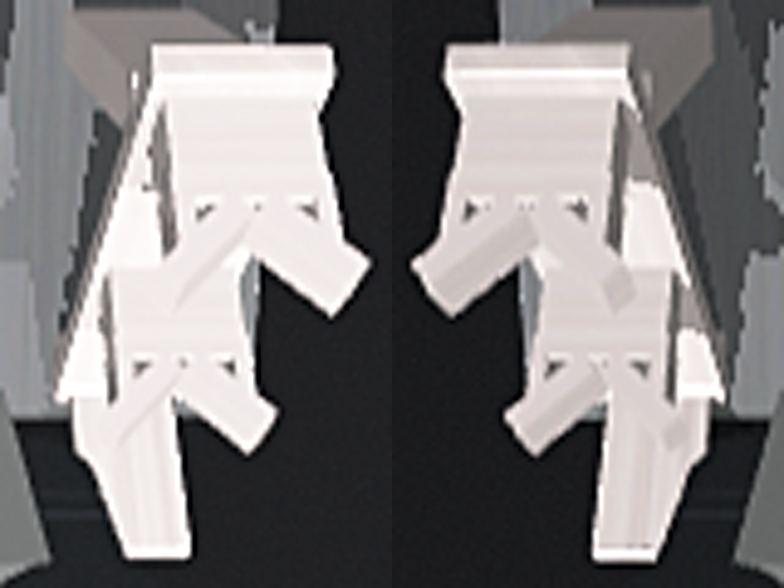

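```bash
python3 - <<'E'
from h import *
c=np.sqrt(.5)
sa=np.load("s_a.npy",allow_pickle=True).item(); sb=np.load("s_b.npy",allow_pickle=True).item()
A,B=cam("wrist",sa),cam("wrist",sb)
pa={146:(371,262),132:(332,318),74:(278,408),60:(248,454)}
pb={146:(411,262),132:(450,318),74:(505,412),60:(536,456)}
ms=[]
for k in pa:
    z=.052+(k*1e-3+.002)*c
    a=onz(A,(350+pa[k][0]/4.9,160+pa[k][1]/4.9),z); b=onz(B,(200+(pb[k][0]-392)/4.9,160+pb[k][1]/4.9),z)
    m=(a+b)/2; ms.append((k,m)); print(k,a,b,m,np.linalg.norm(a-b))
# tip estimates: horizontal distance along f of lip from tip: (k-2)*c
h=np.radians(83.4); 
d=ms[0][1]-ms[3][1]; print("slope head",np.degrees(np.arctan2(d[1],d[0])),np.linalg.norm(d[:2]),86*c*1e-3)
ab=[(a) for a in ms]
for k,m in ms:
    f=np.array([np.cos(h),np.sin(h),0]); print(k,(m-f*(k-2)*1e-3*c))
def pt(i,x,y): return (350+x/4.9,160+y/4.9) if i=='a' else (200+(x-392)/4.9,160+y/4.9)
for n,p,q in (("plateL",(155,47),(447,47)),("plateR",(333,47),(628,47)),("stopL",(127,558),(595,558)),("stopR",(190,556),(657,558)),("valU146",(258,207),(530,210))):
    print(n,tri((A,pt('a',*p)),(B,pt('b',*q))))
E
```

```text
146 [ 0.6261 -0.0148  0.1567] [ 0.5884 -0.01    0.1567] [ 0.6073 -0.0124  0.1567] 0.038057059601121164
132 [ 0.6214 -0.0287  0.1468] [ 0.5898 -0.0246  0.1468] [ 0.6056 -0.0266  0.1468] 0.03186568694680755
74 [ 0.6205 -0.0642  0.1057] [ 0.5829 -0.0601  0.1057] [ 0.6017 -0.0622  0.1057] 0.03784323488573785
60 [ 0.6155 -0.0792  0.0958] [ 0.5846 -0.0754  0.0958] [ 0.6    -0.0773  0.0958] 0.031212013737931775
slope head 83.64095419889078 0.06526027042515517 0.06081118318204309
146 [ 0.5956 -0.1136  0.1567]
132 [ 0.595  -0.118   0.1468]
74 [ 0.5958 -0.1128  0.1057]
60 [ 0.5953 -0.118   0.0958]
plateL (array([0.5942, 0.0249, 0.1297]), [0.00010130727083175752, 0.00010130727083175852])
plateR (array([0.6289, 0.0206, 0.1294]), [0.00010158695222711454, 0.00010158695222713562])
stopL (array([ 0.5883, -0.111 ,  0.0786]), [0.00029539278070288315, 0.0002953927807028583])
stopR (array([ 0.6037, -0.1123,  0.0795]), [6.154380335336943e-05, 6.154380335338086e-05])
valU146 (array([ 0.6086, -0.0054,  0.1454]), [0.00025488973682126286, 0.0002548897368212914])
```

```bash
python3 - <<'E'
from h import *
s=np.load("s6.npy",allow_pickle=True).item(); S,T=cam("scene"),cam("top")
Rt=R.from_rotvec(s["eef_rot"]).as_matrix(); p=s["eef_pos"]
tip,e=tri((S,(290,203.6)),(T,(360.3,186.7))); g=p-.019*Rt[:,1]
print("tip",tip,e,"g",g); tt=Rt.T@(tip-p); print("tip tool",tt)
for ang in (43,45,47):
  a=np.radians(ang);u=np.array([0,-np.sin(a),np.cos(a)])
  for L in (.176,.179):
    P=p+Rt@(np.array([0,-.019,0])-u*L); print(ang,L,P,proj(S,P),proj(T,P))
H=np.array(r.get_calibration("wrist")["hand_eye"]);
E
```

```text
tip [ 0.5922 -0.1146  0.193 ] [0.0019310048044208841, 0.0019310048044209318] g [0.6073 0.0114 0.3186]
tip tool [-0.0002  0.106  -0.1275]
43 0.176 [ 0.5922 -0.1159  0.198 ] [[288.5072 202.6376]] [[360.3131 185.8848]]
43 0.179 [ 0.592 -0.118  0.196] [[287.6842 203.6169]] [[361.1094 186.2081]]
45 0.176 [ 0.5928 -0.1116  0.1936] [[290.37   203.0572]] [[358.444  186.0061]]
45 0.179 [ 0.5925 -0.1137  0.1915] [[289.5806 204.0388]] [[359.2087 186.3299]]
47 0.176 [ 0.5933 -0.1072  0.1894] [[292.2724 203.4032]] [[356.5357 186.1033]]
47 0.179 [ 0.5931 -0.1092  0.1872] [[291.5169 204.3859]] [[357.2686 186.4272]]
```

```bash
cat > place1.py <<'E'
from h import *
h=np.radians(83.5); f=np.array([np.cos(h),np.sin(h),0]); u=(f+[0,0,1])/np.sqrt(2)
tip=np.array([.5955,-.118,.052])
import sys
off=float(sys.argv[1]); up=float(sys.argv[2])
P=tip+u*(.179+off)-np.array([0,0,.019-up]); print(P)
rel(frame(-6.5,0),P)
E
python3 place1.py .004 .05; python3 place1.py .004 .0
```

```text
[0.6101 0.0106 0.2124]
t 5.85 rel t [-0.0791  0.0896 -0.    ] r [-0.0033 -0.0061  0.0055] deg 0.5 mm 119.5
[0.6101 0.0106 0.1624]
t 5.85 rel t [-0.0794  0.1396 -0.0002] r [-0.0033 -0.0061  0.0055] deg 0.5 mm 160.6
```

>>> {"method": "arm_command", "body": {
  "motion": [
    {"tx":-0.04,"ty":0.0,"tz":0,"rx":-0.003,"ry":-0.006,"rz":0.005},
    {"tx":-0.079,"ty":0.01,"tz":0,"rx":-0.003,"ry":-0.006,"rz":0.005},
    {"tx":-0.079,"ty":0.05,"tz":0,"rx":-0.003,"ry":-0.006,"rz":0.005},
    {"tx":-0.079,"ty":0.09,"tz":0,"rx":-0.003,"ry":-0.006,"rz":0.005},
    {"tx":-0.079,"ty":0.09,"tz":0,"rx":-0.003,"ry":-0.006,"rz":0.005}
  ]
}}

```text
time: 6.35
eef_pos: [0.6049, 0.0117, 0.2075]
eef_rot: [-1.568, 0.096, -0.082]
contact_force: [-0.3, 0.5, -2.1]
finger_gap: 0.0187
```

```bash
cat > look.py <<'E'
import sys
from h import *
k=sys.argv[1]; s=state(); out=[]
np.save(f"s_{k}.npy",s,allow_pickle=True)
for n,b in zip(("scene","top","wrist"),eval(sys.argv[2])):
    if not b: continue
    im=r.read_camera(n)[:,:,::-1]; cv2.imwrite(f"pics/{n}_{k}.png",im); x0,y0,x1,y1,fz=b
    c=cv2.resize(im[y0:y1,x0:x1],None,fx=fz,fy=fz,interpolation=cv2.INTER_CUBIC); out.append(c)
H=max(c.shape[0] for c in out)
cv2.imwrite(f"pics/L_{k}.png",np.hstack([cv2.copyMakeBorder(c,0,H-c.shape[0],0,4,cv2.BORDER_CONSTANT) for c in out]))
E
python3 look.py p1 "[(275,150,375,260,4),(290,165,370,220,4.5),None]"; python3 place1.py .004 .0
```

```text
t 6.35 pos [0.6049 0.0117 0.2075] F [-0.3334  0.4651 -2.137 ] q [-0.1802  0.2598  1.5271  0.0002  1.3641 -0.0671] gap 0.018739004731963757
y [-0.0091  0.0019 -1.    ] x [ 0.9936 -0.113  -0.0093]
[0.6101 0.0106 0.1624]
t 6.45 rel t [ 0.0009  0.0515 -0.0002] r [-0.0001  0.0003  0.0015] deg 0.1 mm 51.5
```

View pics/L_p1.png

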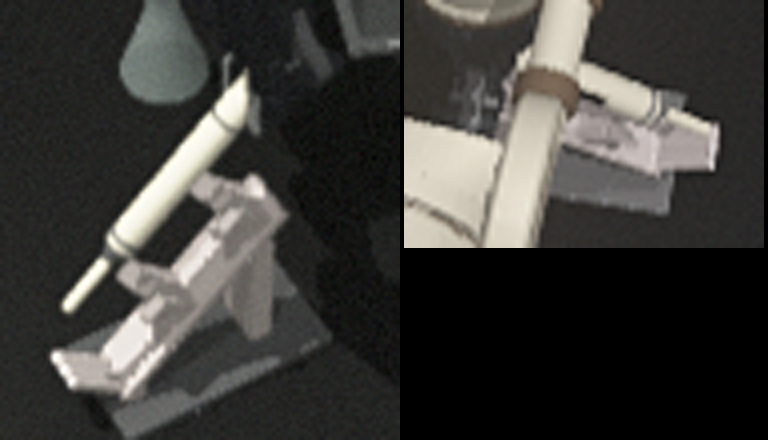

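```bash
python3 - <<'E'
from h import *
S,T=cam("scene"),cam("top"); s=r.observe()
print("tip",tri((S,(291.5,227)),(T,(359.1,194.6))))
h=np.radians(83.5); f=np.array([np.cos(h),np.sin(h),0]); u=(f+[0,0,1])/np.sqrt(2); tip=np.array([.5955,-.118,.052])
print("want",tip+.004*u+[0,0,.0515])
n=(-f+[0,0,1])/np.sqrt(2); w=np.cross([0,0,1],f)
for l,v in (("tip",tip),("lipU L",tip+u*.132+n*.002+w*.0155),("lipU R",tip+u*.132+n*.002-w*.0155),("lipL L",tip+u*.06+n*.002+w*.0155),("lipL R",tip+u*.06+n*.002-w*.0155),("tipnow",tip+.004*u+[0,0,.0515])):
    a=proj(S,v)[0];b=proj(T,v)[0]; print(l,a,b,"crop",(a-[275,150])*4,(b-[290,165])*4.5+[404,0])
E
```

```text
tip (array([ 0.5915, -0.1183,  0.1044]), [0.0033417208880086994, 0.003341720888008721])
want [ 0.5958 -0.1152  0.1063]
tip [292.4989 240.5203] [356.3463 196.3781] crop [ 69.9956 362.0813] [702.5583 141.2012]
lipU L [321.5594 196.5241] [323.4226 189.4641] crop [186.2375 186.0966] [554.4018 110.0886]
lipU R [328.4316 205.6274] [325.2654 177.9935] crop [213.7265 222.5097] [562.6941  58.4707]
lipL L [303.4264 218.3559] [341.8859 196.3788] crop [113.7056 273.4235] [637.4865 141.2047]
lipL R [309.8788 227.5803] [343.55   185.3537] crop [139.5152 310.3211] [644.9752  91.5916]
tipnow [292.1947 227.314 ] [356.9698 192.1953] crop [ 68.779  309.2561] [705.3643 122.3788]
```

>>> {"method": "arm_command", "body": {
  "motion": [
    {"tx":0.001,"ty":0.015,"tz":0,"rx":0,"ry":0,"rz":0.001},
    {"tx":0.001,"ty":0.03,"tz":0,"rx":0,"ry":0,"rz":0.001},
    {"tx":0.001,"ty":0.038,"tz":0,"rx":0,"ry":0,"rz":0.001},
    {"tx":0.001,"ty":0.038,"tz":0,"rx":0,"ry":0,"rz":0.001},
    {"tx":0.001,"ty":0.038,"tz":0,"rx":0,"ry":0,"rz":0.001}
  ]
}}

```text
time: 6.95
eef_pos: [0.6105, 0.0106, 0.1745]
eef_rot: [-1.569, 0.089, -0.089]
contact_force: [-0.3, 0.1, 0.2]
finger_gap: 0.0188
```

```bash
python3 look.py p2 "[(275,150,375,260,4),(290,165,370,220,4.5),None]"; python3 place1.py .004 .0
```

```text
t 6.95 pos [0.6105 0.0106 0.1745] F [-0.2763  0.067   0.1847] q [-0.1803  0.2955  1.5507  0.      1.2957 -0.067 ] gap 0.0187576658802404
y [-0.0004  0.0001 -1.    ] x [ 0.9936 -0.1131 -0.0004]
[0.6101 0.0106 0.1624]
t 7.05 rel t [-0.0008  0.0129 -0.    ] r [0.0001 0.0001 0.0011] deg 0.1 mm 12.9
```

View pics/L_p2.png

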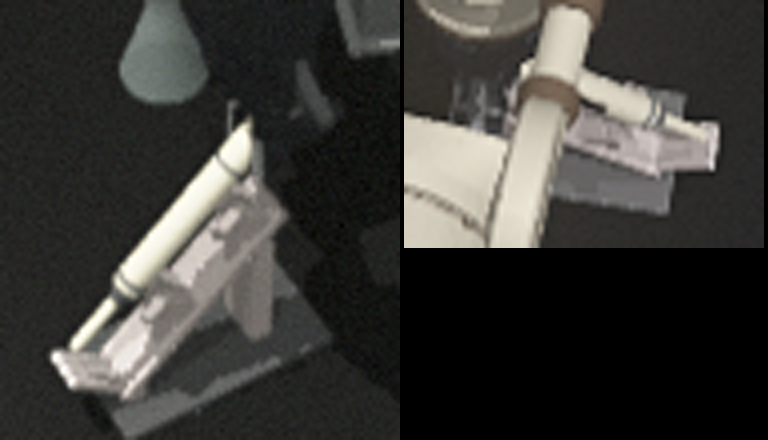

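>>> {"method": "arm_command", "body": {
  "motion": [
    {"tx":-0.0005,"ty":0.002,"tz":0.001,"rx":0,"ry":0,"rz":0.001},
    {"tx":-0.0005,"ty":0.004,"tz":0.0015,"rx":0,"ry":0,"rz":0.001},
    {"tx":-0.0005,"ty":0.006,"tz":0.0015,"rx":0,"ry":0,"rz":0.001},
    {"tx":-0.0005,"ty":0.008,"tz":0.0015,"rx":0,"ry":0,"rz":0.001},
    {"tx":-0.0005,"ty":0.008,"tz":0.0015,"rx":0,"ry":0,"rz":0.001}
  ]
}}

```text
time: 7.55
eef_pos: [0.6099, 0.0122, 0.1661]
eef_rot: [-1.569, 0.09, -0.088]
contact_force: [-0.6, 0.2, -0.8]
finger_gap: 0.0181
```

>>> {"method": "arm_command", "body": {
  "motion": [
    {"tx":0,"ty":0.0015,"tz":0,"rx":0,"ry":0,"rz":0},
    {"tx":0,"ty":0.0015,"tz":0,"rx":0,"ry":0,"rz":0}
  ]
}}

```text
time: 7.75
eef_pos: [0.6101, 0.0121, 0.165]
eef_rot: [-1.569, 0.09, -0.088]
contact_force: [-0.1, -0.1, -1.4]
finger_gap: 0.0185
```

```bash
python3 place1.py .006 .0; python3 -c "
from h import *
state()"
```

```text
[0.6103 0.012  0.1638]
t 7.75 rel t [ 0.0002  0.0011 -0.0001] r [-0.      0.0001 -0.0013] deg 0.1 mm 1.2
t 7.75 pos [0.6101 0.0121 0.165 ] F [-0.0918 -0.1315 -1.3924] q [-0.1779  0.3043  1.5596 -0.0001  1.279  -0.0645] gap 0.018498611195626395
y [-0.0013  0.0002 -1.    ] x [ 0.9936 -0.1131 -0.0013]
```

No contact yet; down in 1 mm steps.

>>> {"method": "arm_command", "body": {
  "motion": [
    {"tx":0,"ty":0.001,"tz":0,"rx":0,"ry":0,"rz":0},
    {"tx":0,"ty":0.0015,"tz":0,"rx":0,"ry":0,"rz":0},
    {"tx":0,"ty":0.0015,"tz":0,"rx":0,"ry":0,"rz":0}
  ]
}}

```text
time: 8.05
eef_pos: [0.6101, 0.0121, 0.1636]
eef_rot: [-1.569, 0.09, -0.088]
contact_force: [0.9, 0.0, -2.3]
finger_gap: 0.0185
```

```bash
python3 look.py p3 "[(275,150,375,260,4),(290,165,370,220,4.5),None]"
```

```text
t 8.05 pos [0.6101 0.0121 0.1636] F [ 0.9189  0.0165 -2.2626] q [-0.1778  0.3057  1.5608 -0.0001  1.2764 -0.0645] gap 0.01852867051699116
y [-0.0012  0.0002 -1.    ] x [ 0.9936 -0.1131 -0.0012]
```

View pics/L_p3.png

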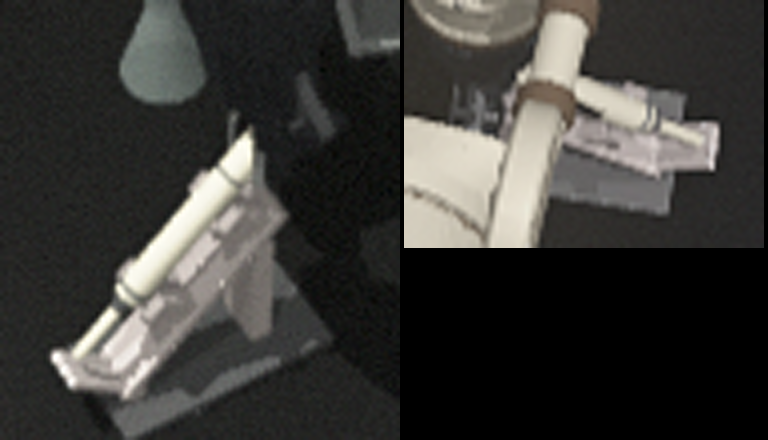

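>>> {"method": "arm_command", "body": {
  "motion": [
    {"tx":0,"ty":0.001,"tz":0,"rx":0,"ry":0,"rz":0},
    {"tx":0,"ty":0.0015,"tz":0,"rx":0,"ry":0,"rz":0},
    {"tx":0,"ty":0.0015,"tz":0,"rx":0,"ry":0,"rz":0}
  ]
}}

```text
time: 8.45
eef_pos: [0.6101, 0.0121, 0.162]
eef_rot: [-1.569, 0.09, -0.088]
contact_force: [-0.3, -0.6, 0.4]
finger_gap: 0.0185
```

>>> {"method": "arm_command", "body": {
  "motion": [
    {"tx":0,"ty":0.001,"tz":0,"rx":0,"ry":0,"rz":0},
    {"tx":0,"ty":0.001,"tz":0,"rx":0,"ry":0,"rz":0}
  ]
}}

```text
time: 8.65
eef_pos: [0.6101, 0.012, 0.1611]
eef_rot: [-1.569, 0.09, -0.088]
contact_force: [-0.7, 0.3, -0.9]
finger_gap: 0.0185
```

>>> {"method": "arm_command", "body": {
  "motion": [
    {"tx":0,"ty":0.001,"tz":0,"rx":0,"ry":0,"rz":0},
    {"tx":0,"ty":0.001,"tz":0,"rx":0,"ry":0,"rz":0}
  ]
}}

```text
time: 8.85
eef_pos: [0.61, 0.012, 0.1604]
eef_rot: [-1.569, 0.09, -0.088]
contact_force: [-2.2, -0.4, 3.2]
finger_gap: 0.0187
```

```bash
python3 look.py p4 "[(275,150,375,260,5),None,(240,200,400,370,2)]"
```

```text
t 8.85 pos [0.61   0.012  0.1604] F [-2.1845 -0.4422  3.174 ] q [-0.1779  0.3087  1.5635 -0.0005  1.2708 -0.0645] gap 0.018692974550967478
y [-0.0015 -0.0002 -1.    ] x [ 0.9936 -0.113  -0.0015]
```

View pics/L_p4.png

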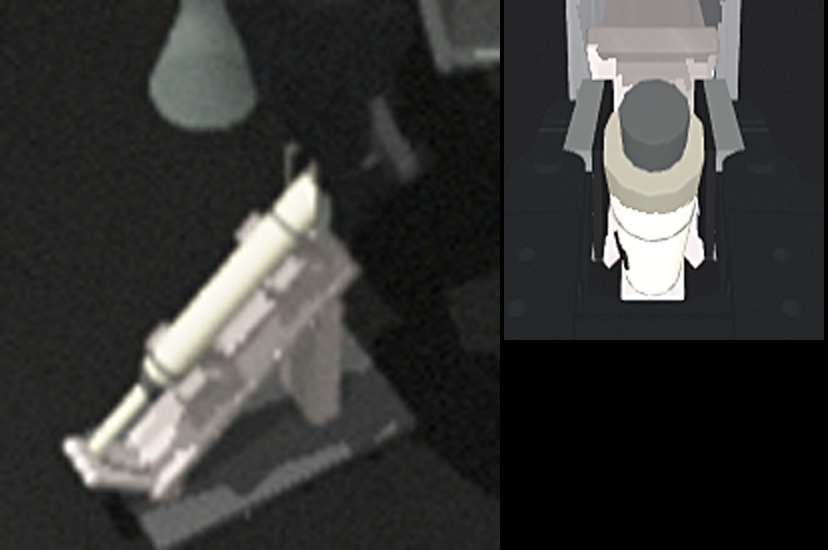

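>>> {"method": "arm_command", "body": {
  "motion": [
    {"tx":-0.001,"ty":0,"tz":0,"rx":0,"ry":0,"rz":0},
    {"tx":-0.0015,"ty":0.0005,"tz":0,"rx":0,"ry":0,"rz":0},
    {"tx":-0.0015,"ty":0.001,"tz":0,"rx":0,"ry":0,"rz":0},
    {"tx":-0.0015,"ty":0.001,"tz":0,"rx":0,"ry":0,"rz":0}
  ]
}}

```text
time: 9.35
eef_pos: [0.6096, 0.0122, 0.1601]
eef_rot: [-1.569, 0.088, -0.09]
contact_force: [1.3, -0.8, 4.2]
finger_gap: 0.0185
```

```bash
python3 -c "
from h import *
s=state();print(s['wrist_torque'])"
```

```text
t 9.35 pos [0.6096 0.0122 0.1601] F [ 1.3242 -0.7737  4.2099] q [-0.178   0.3059  1.5677 -0.0001  1.2664 -0.0647] gap 0.018546242901648642
y [ 0.0016 -0.0004 -1.    ] x [ 0.9936 -0.113   0.0016]
[-0.2788 -0.3186  0.0295]
```

>>> {"method": "arm_command", "body": {
  "motion": [
    {"tx":0,"ty":0,"tz":0,"rx":0,"ry":0,"rz":0},
    {"tx":0,"ty":0,"tz":0,"rx":0,"ry":0,"rz":0},
    {"tx":0,"ty":0,"tz":0,"rx":0,"ry":0,"rz":0},
    {"tx":0,"ty":0,"tz":0,"rx":0,"ry":0,"rz":0}
  ],
  "fingers": 0.6
}}

```text
time: 9.75
eef_pos: [0.6082, 0.0125, 0.1585]
eef_rot: [-1.569, 0.091, -0.087]
contact_force: [0.7, 0.2, 0.2]
finger_gap: 0.0509
```

```bash
python3 look.py p5 "[(275,150,375,260,5),None,(240,200,400,370,2)]"
```

```text
t 9.75 pos [0.6082 0.0125 0.1585] F [0.7458 0.1616 0.2375] q [-0.1779  0.3069  1.5698  0.0001  1.2674 -0.0646] gap 0.050921199175133124
y [-0.0024  0.0005 -1.    ] x [ 0.9936 -0.113  -0.0024]
```

View pics/L_p5.png

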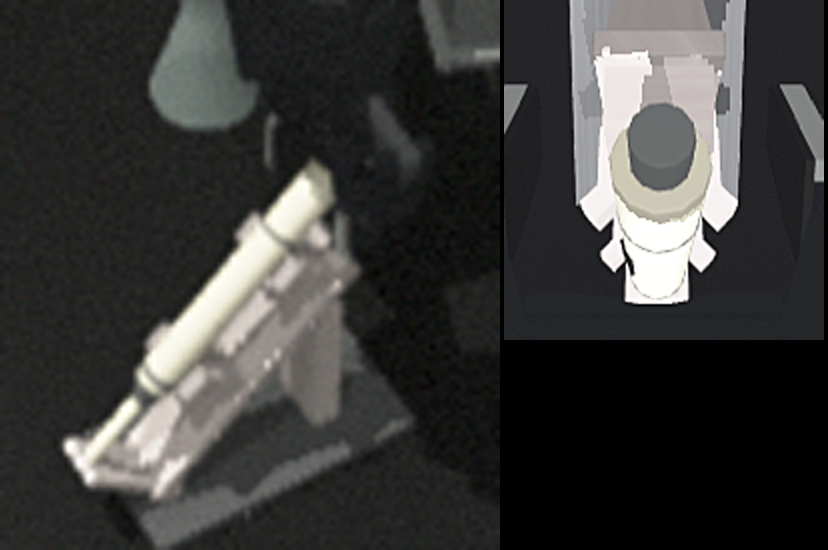

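>>> {"method": "arm_command", "body": {
  "motion": [
    {"tx":0,"ty":-0.02,"tz":0,"rx":0,"ry":0,"rz":0},
    {"tx":0,"ty":-0.055,"tz":0,"rx":0,"ry":0,"rz":0},
    {"tx":0,"ty":-0.1,"tz":0,"rx":0,"ry":0,"rz":0},
    {"tx":0,"ty":-0.13,"tz":-0.03,"rx":0,"ry":0,"rz":0},
    {"tx":0,"ty":-0.14,"tz":-0.07,"rx":0,"ry":0,"rz":0}
  ],
  "fingers": 1
}}

```text
time: 10.35
eef_pos: [0.6026, -0.057, 0.3042]
eef_rot: [-1.57, 0.081, -0.092]
contact_force: [0.5, -0.7, 0.1]
finger_gap: 0.0852
```

```bash
cat > pg.py <<'E'
from h import *
import sys
tilt=float(sys.argv[1]); so=float(sys.argv[2]); 
h=np.radians(83.5); f=np.array([np.cos(h),np.sin(h),0]); u=(f+[0,0,1])/np.sqrt(2)
mid=np.array([.595,-.116,.052])+u*.103; print("mid",mid)
Rt=frame(-6.5,tilt); P=mid+Rt[:,1]*(.019-so); print(P); rel(Rt,P)
E
python3 look.py r1 "[(275,150,375,260,5),None,(200,150,440,390,1)]"
python3 pg.py 45 .13; python3 pg.py 30 .13
```

```text
t 10.35 pos [ 0.6026 -0.057   0.3042] F [ 0.5315 -0.6973  0.0635] q [-0.2938  0.1936  1.4142  0.0003  1.5271 -0.1839] gap 0.08519832791541772
y [ 0.0065 -0.0017 -1.    ] x [ 0.9939 -0.1096  0.0067]
mid [ 0.6032 -0.0436  0.1248]
[ 0.5944 -0.1216  0.2033]
t 10.45 rel t [-0.0005  0.0988 -0.0603] r [ 0.7882 -0.0025  0.0051] deg 45.2 mm 115.8
mid [ 0.6032 -0.0436  0.1248]
[ 0.597  -0.0988  0.221 ]
t 10.45 rel t [-0.0005  0.0811 -0.0374] r [ 0.5264 -0.0031  0.0047] deg 30.2 mm 89.3
```

View pics/L_r1.png

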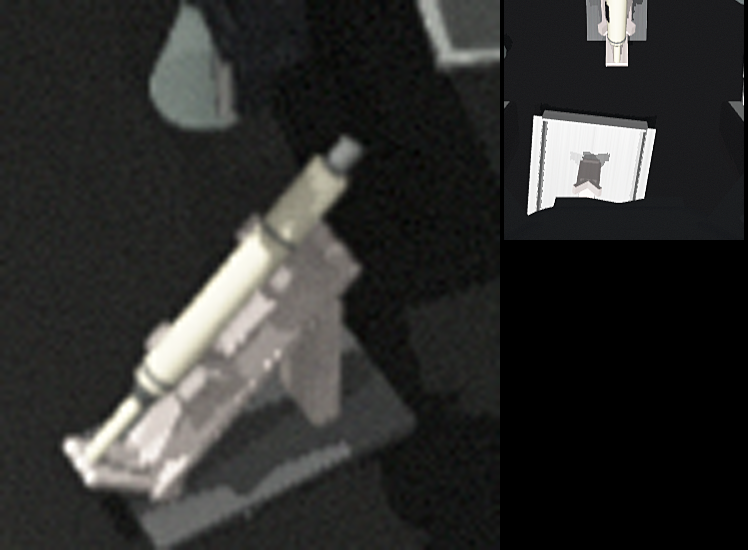

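>>> {"method": "arm_command", "body": {
  "motion": [
    {"tx":0,"ty":0.02,"tz":-0.03,"rx":0.14,"ry":0,"rz":0},
    {"tx":0,"ty":0.04,"tz":-0.055,"rx":0.28,"ry":0,"rz":0.001},
    {"tx":0,"ty":0.06,"tz":-0.06,"rx":0.43,"ry":0,"rz":0.002},
    {"tx":0,"ty":0.08,"tz":-0.06,"rx":0.57,"ry":-0.001,"rz":0.003},
    {"tx":0,"ty":0.09,"tz":-0.06,"rx":0.71,"ry":-0.002,"rz":0.004}
  ]
}}

```text
time: 10.95
eef_pos: [0.5934, -0.1169, 0.2076]
eef_rot: [-0.853, 0.053, -0.102]
contact_force: [0.1, 0.6, -0.4]
finger_gap: 0.0854
```

>>> {"method": "arm_command", "body": {
  "motion": [
    {"tx":0,"ty":0,"tz":0,"rx":0.079,"ry":0,"rz":0.0},
    {"tx":0,"ty":0,"tz":0,"rx":0.079,"ry":0,"rz":0}
  ]
}}

```text
time: 11.15
eef_pos: [0.5927, -0.1175, 0.2058]
eef_rot: [-0.777, 0.053, -0.103]
contact_force: [0.3, 0.9, -0.2]
finger_gap: 0.0856
```

```bash
python3 look.py r2 "[(230,110,400,260,2),None,(0,0,640,400,1)]"; python3 pg.py 45 .05;python3 pg.py 45 .0
```

```text
t 11.15 pos [ 0.5927 -0.1175  0.2058] F [ 0.299   0.8775 -0.1832] q [-0.712   0.4782  1.4372  0.6318  1.7177 -0.6614] gap 0.08560223142529033
y [ 0.0733  0.7085 -0.7019] x [ 0.9936 -0.1127 -0.01  ]
mid [ 0.6032 -0.0436  0.1248]
[ 0.6008 -0.0654  0.1468]
t 11.25 rel t [ 0.0013  0.0804 -0.0076] r [-0.0025 -0.0009 -0.0057] deg 0.4 mm 80.8
mid [ 0.6032 -0.0436  0.1248]
[ 0.6048 -0.0303  0.1114]
t 11.25 rel t [ 0.0016  0.1304 -0.0078] r [-0.0025 -0.0009 -0.0057] deg 0.4 mm 130.6
```

View pics/wrist_r2.png

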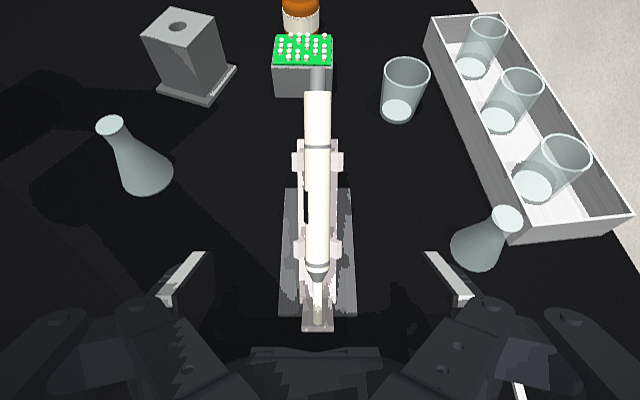

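```bash
python3 - <<'E'
from h import *
s=np.load("s_r2.npy",allow_pickle=True).item(); W=cam("wrist",s)
h=np.radians(83.5); f=np.array([np.cos(h),np.sin(h),0]); u=(f+[0,0,1])/np.sqrt(2); n=(-f+[0,0,1])/np.sqrt(2); w=np.cross([0,0,1],f)
t=np.array([.595,-.116,.052])
for L in (0,.06,.074,.103,.132,.146,.19): print(L,proj(W,t+u*L)[0], proj(W,t+u*L+n*.002+w*.0155)[0],proj(W,t+u*L+n*.002-w*.0155)[0])
im=cv2.imread("pics/wrist_r2.png")[60:340,250:390]; cv2.imwrite("pics/r2z.png",cv2.resize(im,None,fx=2.1,fy=2.1,interpolation=cv2.INTER_CUBIC))
E
```

```text
0 [318.5841 320.5228] [300.5528 321.9523] [336.6558 321.8889]
0.06 [318.3344 256.3289] [299.2894 257.4118] [337.4194 257.2859]
0.074 [318.2721 240.3068] [298.974 241.296] [337.6101 241.1536]
0.103 [318.1376 205.7368] [298.2931 206.5145] [338.0216 206.3349]
0.132 [317.9954 169.1702] [297.5727 169.7097] [338.4571 169.4889]
0.146 [317.9237 150.7507] [297.2097 151.1647] [338.6766 150.9223]
0.19 [317.6847  89.3122] [295.9983  89.2804] [339.4089  88.9624]
```

View pics/r2z.png

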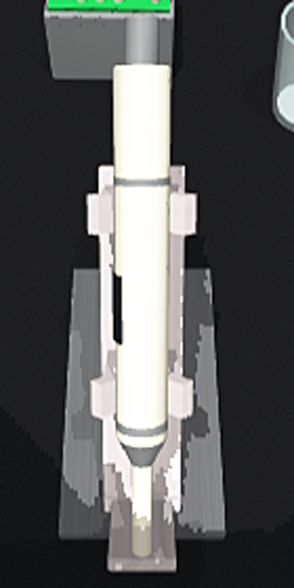

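>>> {"method": "arm_command", "body": {
  "motion": [
    {"tx":0.001,"ty":0.03,"tz":-0.006,"rx":-0.0025,"ry":-0.001,"rz":-0.006},
    {"tx":0.0015,"ty":0.07,"tz":-0.008,"rx":-0.0025,"ry":-0.001,"rz":-0.006},
    {"tx":0.0015,"ty":0.1,"tz":-0.008,"rx":-0.0025,"ry":-0.001,"rz":-0.006},
    {"tx":0.0015,"ty":0.12,"tz":-0.008,"rx":-0.0025,"ry":-0.001,"rz":-0.006},
    {"tx":0.0015,"ty":0.13,"tz":-0.008,"rx":-0.0025,"ry":-0.001,"rz":-0.006}
  ]
}}

```text
time: 11.75
eef_pos: [0.6045, -0.0282, 0.1118]
eef_rot: [-0.785, 0.042, -0.105]
contact_force: [0.5, -0.4, -0.2]
finger_gap: 0.0857
```

>>> {"method": "arm_command", "body": {
  "motion": [
    {"tx":0,"ty":0,"tz":0,"rx":0,"ry":0,"rz":0},
    {"tx":0,"ty":0,"tz":0,"rx":0,"ry":0,"rz":0}
  ]
}}

```text
time: 11.95
eef_pos: [0.6055, -0.0313, 0.1133]
eef_rot: [-0.785, 0.041, -0.109]
contact_force: [-0.1, -0.3, -0.4]
finger_gap: 0.0853
```

```bash
python3 look.py r3 "[(250,110,400,260,2),None,(0,0,640,400,1)]"; python3 pg.py 45 .0
```

```text
t 11.95 pos [ 0.6055 -0.0313  0.1133] F [-0.077  -0.3204 -0.3774] q [-0.5918  0.5269  1.5703  0.6818  1.4948 -0.6952] gap 0.08532761080556872
y [ 0.0822  0.7019 -0.7075] x [ 0.9936 -0.1129  0.0034]
mid [ 0.6032 -0.0436  0.1248]
[ 0.6048 -0.0303  0.1114]
t 12.05 rel t [-0.001   0.0024 -0.0002] r [0.0005 0.002  0.0031] deg 0.2 mm 2.7
```

View pics/wrist_r3.png

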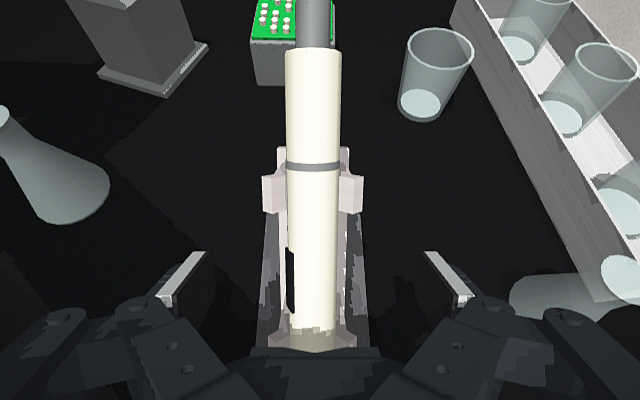

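>>> {"method": "arm_command", "body": {
  "motion": [
    {"tx":-0.001,"ty":0.002,"tz":0,"rx":0.0005,"ry":0.002,"rz":0.003},
    {"tx":-0.001,"ty":0.002,"tz":0,"rx":0.0005,"ry":0.002,"rz":0.003}
  ]
}}

```text
time: 12.25
eef_pos: [0.6039, -0.0299, 0.1107]
eef_rot: [-0.783, 0.047, -0.107]
contact_force: [-0.6, -0.8, -0.1]
finger_gap: 0.0854
```

>>> {"method": "arm_command", "body": {
  "motion": [
    {"tx":0,"ty":0,"tz":0,"rx":0,"ry":0,"rz":0},
    {"tx":0,"ty":0,"tz":0,"rx":0,"ry":0,"rz":0},
    {"tx":0,"ty":0,"tz":0,"rx":0,"ry":0,"rz":0},
    {"tx":0,"ty":0,"tz":0,"rx":0,"ry":0,"rz":0},
    {"tx":0,"ty":0,"tz":0,"rx":0,"ry":0,"rz":0}
  ],
  "fingers": 0
}}

```text
time: 12.75
eef_pos: [0.6048, -0.0299, 0.1109]
eef_rot: [-0.784, 0.045, -0.108]
contact_force: [-0.8, 0.8, 0.1]
finger_gap: 0.0185
```

```bash
python3 look.py r4 "[(250,110,400,260,2),None,(0,0,640,400,1)]"
```

```text
t 12.75 pos [ 0.6048 -0.0299  0.1109] F [-0.7881  0.8306  0.1267] q [-0.5906  0.5298  1.5726  0.6826  1.4925 -0.694 ] gap 0.018549930977453388
y [ 0.0805  0.7032 -0.7065] x [ 0.9935 -0.1141 -0.0004]
```

View pics/wrist_r4.png

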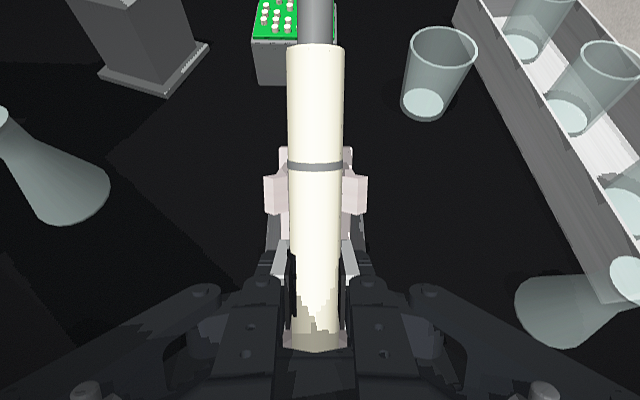

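>>> {"method": "arm_command", "body": {
  "motion": [
    {"tx":0,"ty":-0.01,"tz":0.002,"rx":0,"ry":0,"rz":0},
    {"tx":0,"ty":-0.03,"tz":0.006,"rx":0,"ry":0,"rz":0},
    {"tx":0,"ty":-0.06,"tz":0.02,"rx":0,"ry":0,"rz":0},
    {"tx":0,"ty":-0.095,"tz":0.04,"rx":0,"ry":0,"rz":0},
    {"tx":0,"ty":-0.12,"tz":0.06,"rx":0,"ry":0,"rz":0}
  ]
}}

```text
time: 13.35
eef_pos: [0.599, -0.073, 0.2399]
eef_rot: [-0.784, 0.047, -0.107]
contact_force: [0.1, -0.5, 0.3]
finger_gap: 0.0181
```

```bash
python3 look.py r5 "[(0,0,640,400,1),None,(0,0,640,400,1)]"
python3 - <<'E'
from h import *
c=r.get_calibration("wrist");H=np.array(c["hand_eye"]); Ct=(c["mtx"],H[:3,:3],H[:3,3])
for d in (.075,.08,.085,.087,.09,.095): print(d,proj(Ct,[0,-.019,d])[0],proj(Ct,[0,-.019-.01,d])[0],proj(Ct,[.01,-.019,d])[0])
E
```

```text
t 13.35 pos [ 0.599  -0.073   0.2399] F [ 0.1437 -0.4723  0.2591] q [-0.6516  0.3982  1.4703  0.6597  1.7123 -0.5919] gap 0.018063575824653733
y [ 0.0783  0.7034 -0.7065] x [ 0.9936 -0.1132 -0.0025]
0.075 [314.6543  86.9183] [314.6979  84.8306] [343.1189  86.9245]
0.08 [314.6586  71.7424] [314.7031  68.2547] [343.4435  71.7498]
0.085 [314.6629  56.2208] [314.7083  51.2667] [343.7755  56.2296]
0.087 [314.6646  49.9128] [314.7105  44.3527] [343.9105  49.9221]
0.09 [314.6673  40.3418] [314.7137  33.8511] [344.1152  40.3519]
0.095 [314.6718  24.0928] [314.7192  15.9915] [344.4628  24.1043]
```

View pics/wrist_r5.png

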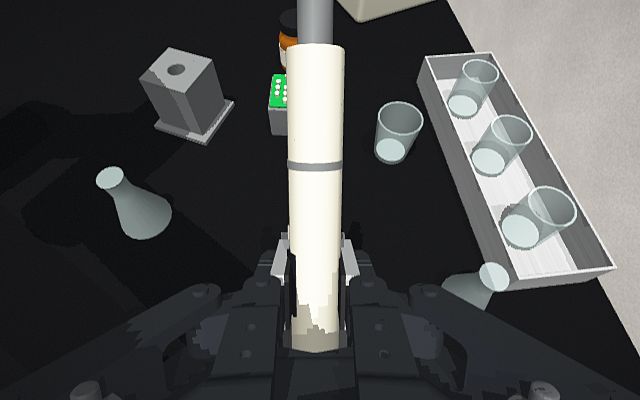

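View pics/scene_r5.png

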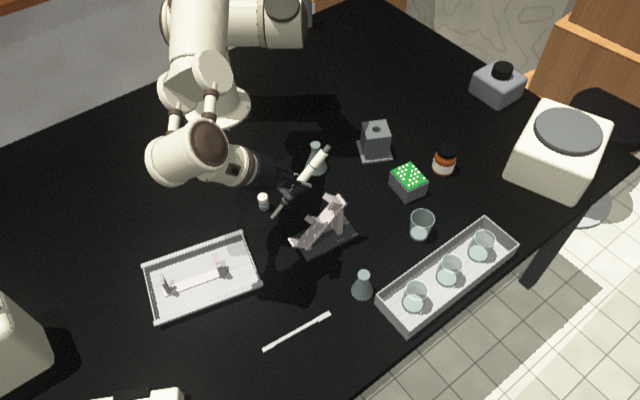

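```bash
python3 -c "
from h import *
rel(frame(-14.5,0),(.46,-.32,.30))"
```

```text
t 13.45 rel t [-0.112  -0.2244 -0.1442] r [-0.7819  0.1349 -0.0494] deg 45.6 mm 289.3
```

>>> {"method": "arm_command", "body": {
  "motion": [
    {"tx":-0.015,"ty":-0.035,"tz":-0.015,"rx":-0.13,"ry":0.022,"rz":-0.008},
    {"tx":-0.035,"ty":-0.075,"tz":-0.04,"rx":-0.26,"ry":0.045,"rz":-0.016},
    {"tx":-0.055,"ty":-0.115,"tz":-0.065,"rx":-0.39,"ry":0.067,"rz":-0.025},
    {"tx":-0.075,"ty":-0.155,"tz":-0.09,"rx":-0.52,"ry":0.09,"rz":-0.033},
    {"tx":-0.095,"ty":-0.19,"tz":-0.118,"rx":-0.65,"ry":0.112,"rz":-0.041}
  ]
}}

```text
time: 13.95
eef_pos: [0.4806, -0.2771, 0.2894]
eef_rot: [-1.433, 0.178, -0.178]
contact_force: [0.7, 0.3, -1.0]
finger_gap: 0.0183
```

>>> {"method": "arm_command", "body": {
  "motion": [
    {"tx":-0.017,"ty":-0.034,"tz":-0.026,"rx":-0.13,"ry":0.023,"rz":-0.008},
    {"tx":-0.017,"ty":-0.034,"tz":-0.026,"rx":-0.13,"ry":0.023,"rz":-0.008},
    {"tx":-0.017,"ty":-0.034,"tz":-0.026,"rx":-0.13,"ry":0.023,"rz":-0.008}
  ]
}}

```text
time: 14.25
eef_pos: [0.4587, -0.3006, 0.3187]
eef_rot: [-1.555, 0.205, -0.192]
contact_force: [0.1, -0.8, -2.0]
finger_gap: 0.0183
```

```bash
python3 look.py t1 "[(100,100,400,340,2),None,(0,0,640,400,1)]"; python3 -c "
from h import *
rel(frame(-14.5,0),(.46,-.32,.30))"
```

```text
t 14.25 pos [ 0.4587 -0.3006  0.3187] F [ 0.1346 -0.8432 -2.0374] q [-0.8006  0.0532  1.5395  0.0001  1.5598 -0.5477] gap 0.018282044491660474
y [-0.0075  0.0079 -0.9999] x [ 0.9681 -0.2502 -0.0093]
t 14.35 rel t [ 0.0065  0.0166 -0.019 ] r [-0.0076  0.0006 -0.0122] deg 0.8 mm 26.1
```

View pics/wrist_t1.png

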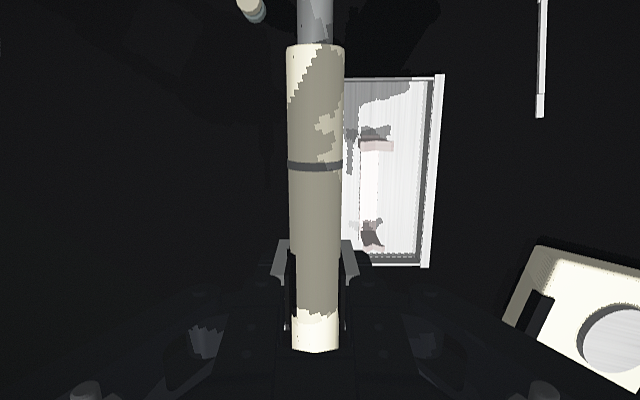

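View pics/scene_t1.png

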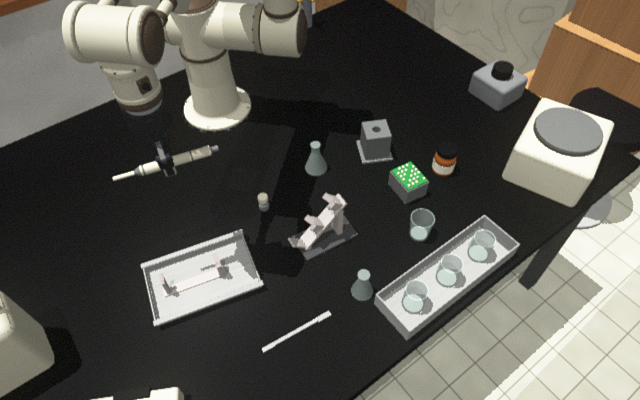

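>>> {"method": "arm_command", "body": {
  "motion": [
    {"tx":0.05,"ty":0.016,"tz":-0.019,"rx":-0.008,"ry":0,"rz":-0.012},
    {"tx":0.09,"ty":0.016,"tz":-0.019,"rx":-0.008,"ry":0,"rz":-0.012},
    {"tx":0.13,"ty":0.016,"tz":-0.019,"rx":-0.008,"ry":0,"rz":-0.012},
    {"tx":0.15,"ty":0.016,"tz":-0.019,"rx":-0.008,"ry":0,"rz":-0.012},
    {"tx":0.15,"ty":0.016,"tz":-0.019,"rx":-0.008,"ry":0,"rz":-0.012}
  ]
}}

```text
time: 14.85
eef_pos: [0.6006, -0.356, 0.297]
eef_rot: [-1.562, 0.199, -0.196]
contact_force: [-0.4, -0.8, 0.2]
finger_gap: 0.018
```

>>> {"method": "arm_command", "body": {
  "motion": [
    {"tx":0,"ty":0,"tz":0,"rx":0,"ry":0,"rz":0}
  ]
}}

```text
time: 14.95
eef_pos: [0.5989, -0.3561, 0.2989]
eef_rot: [-1.563, 0.199, -0.197]
contact_force: [-0.5, -0.1, -0.8]
finger_gap: 0.0183
```

```bash
python3 look.py t2 "[None,None,(0,0,640,400,1)]"; python3 - <<'E'
import cv2,numpy as np
a=cv2.imread("pics/wrist_t1.png")[60:280,340:450];cv2.imwrite("pics/t1z.png",cv2.resize(a[50:],None,fx=3.5,fy=3.5,interpolation=cv2.INTER_CUBIC))
E
```

```text
t 14.95 pos [ 0.5989 -0.3561  0.2989] F [-0.4917 -0.0871 -0.7521] q [-0.7088  0.4474  1.1114 -0.0015  1.5831 -0.4565] gap 0.018299603140882317
y [-0.0012 -0.001  -1.    ] x [ 0.9684 -0.2496 -0.0009]
```

View pics/wrist_t2.png

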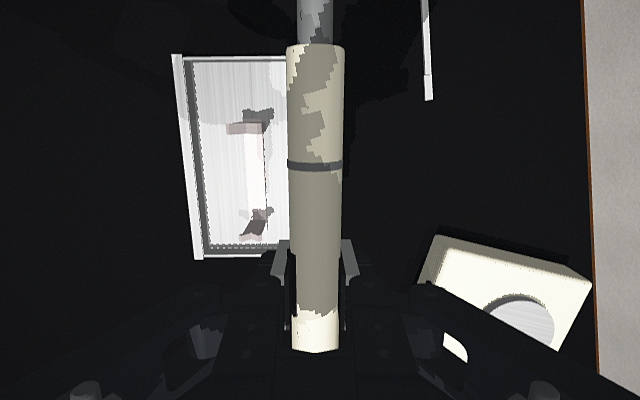

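View pics/t1z.png

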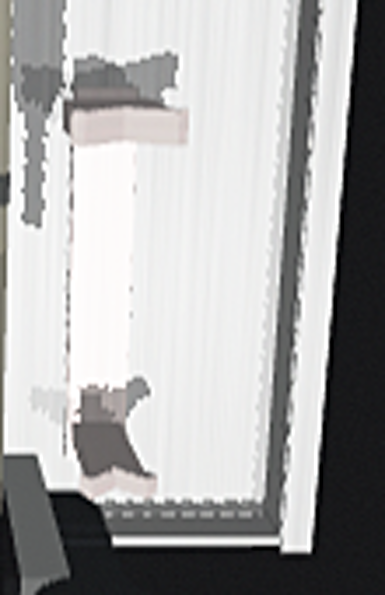

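```bash
python3 -c "
from h import *
rel(frame(-14.5,0),(.572,-.391,.20))
A=cam('wrist',np.load('s_t1.npy',allow_pickle=True).item());B=cam('wrist',np.load('s_t2.npy',allow_pickle=True).item())
p=[onz(A,(446,74),.026),onz(A,(430,268),.026),onz(B,(172,54),.026),onz(B,(195.5,260),.026)]
for q in p: print(q)
p=np.array(p);print(p.mean(0)); d1=p[0]-p[1];d2=p[2]-p[3];print(np.linalg.norm(d1),np.linalg.norm(d2),[np.degrees(np.arctan2(d[1],d[0])) for d in (d1,d2)],np.linalg.norm(p[0]-p[2]),np.linalg.norm(p[1]-p[3]))
"
```

```text
t 15.0 rel t [-0.0171  0.0998 -0.0401] r [0.0018 0.0003 0.0002] deg 0.1 mm 108.9
[ 0.6397 -0.2328  0.026 ]
[ 0.5779 -0.4846  0.026 ]
[ 0.4719 -0.1903  0.026 ]
[ 0.4102 -0.4413  0.026 ]
[ 0.5249 -0.3372  0.026 ]
0.25924425326470324 0.2584227276823336 [np.float64(76.21609367272819), np.float64(76.16784297367424)] 0.17303883044759397 0.17326424129270535
```

>>> {"method": "arm_command", "body": {
  "motion": [
    {"tx":-0.01,"ty":0.04,"tz":-0.02,"rx":0.002,"ry":0,"rz":0},
    {"tx":-0.017,"ty":0.08,"tz":-0.04,"rx":0.002,"ry":0,"rz":0},
    {"tx":-0.017,"ty":0.1,"tz":-0.04,"rx":0.002,"ry":0,"rz":0},
    {"tx":-0.017,"ty":0.1,"tz":-0.04,"rx":0.002,"ry":0,"rz":0},
    {"tx":-0.017,"ty":0.1,"tz":-0.04,"rx":0.002,"ry":0,"rz":0}
  ]
}}

```text
time: 15.5
eef_pos: [0.5727, -0.3915, 0.2023]
eef_rot: [-1.563, 0.196, -0.201]
contact_force: [-0.1, -0.1, -0.0]
finger_gap: 0.0183
```

```bash
python3 look.py t3 "[None,None,(150,30,330,290,2.2)]"
```

```text
t 15.5 pos [ 0.5727 -0.3915  0.2023] F [-0.0517 -0.144  -0.0378] q [-0.7736  0.4798  1.2564  0.0006  1.402  -0.5206] gap 0.01826498125268856
y [ 0.0029 -0.002  -1.    ] x [ 0.9681 -0.2504  0.0033]
```

View pics/L_t3.png

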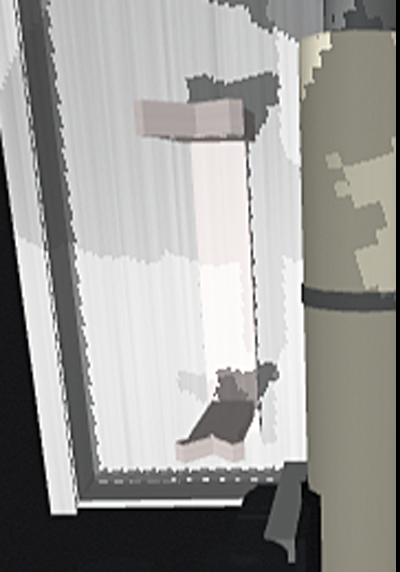

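>>> {"method": "arm_command", "body": {
  "motion": [
    {"tx":-0.04,"ty":0,"tz":0,"rx":0,"ry":0,"rz":0},
    {"tx":-0.08,"ty":0,"tz":0,"rx":0,"ry":0,"rz":0},
    {"tx":-0.12,"ty":0,"tz":0,"rx":0,"ry":0,"rz":0},
    {"tx":-0.12,"ty":0,"tz":0,"rx":0,"ry":0,"rz":0},
    {"tx":-0.12,"ty":0,"tz":0,"rx":0,"ry":0,"rz":0}
  ]
}}

```text
time: 16.05
eef_pos: [0.4574, -0.3621, 0.2035]
eef_rot: [-1.566, 0.194, -0.204]
contact_force: [-0.0, 0.1, -0.5]
finger_gap: 0.0182
```

```bash
python3 look.py t4 "[None,None,(300,30,480,290,2.2)]"
```

```text
t 16.05 pos [ 0.4574 -0.3621  0.2035] F [-0.0055  0.1118 -0.4646] q [-0.8772  0.1955  1.6107  0.001   1.3279 -0.6244] gap 0.018156679054840176
y [ 0.0055 -0.0051 -1.    ] x [ 0.9681 -0.2504  0.0066]
```

View pics/L_t4.png

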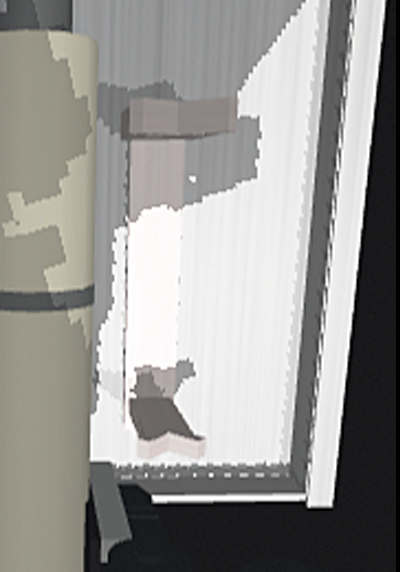

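```bash
python3 - <<'E'
from h import *
A=cam('wrist',np.load('s_t3.npy',allow_pickle=True).item());B=cam('wrist',np.load('s_t4.npy',allow_pickle=True).item())
pa=lambda x,y:(150+x/2.2,30+y/2.2); pb=lambda x,y:(300+x/2.2,30+y/2.2)
M={"nL+":((178,442),(138,440),.068),"nR+":((243,442),(205,439),.068),"nL-":((178,460),(138,457),.068),"nR-":((243,460),(205,456),.068),
"wL+":((137,100),(130,98),.066),"wR+":((243,99),(237,98),.066),"wL-":((137,135),(130,134),.066),"wR-":((243,136),(237,133),.066)}
o=np.array([.5249,-.3372,0]); h=np.radians(76.2); f=np.array([np.cos(h),np.sin(h),0]); w=np.array([-f[1],f[0],0])
D={}
for k,(a,b,z) in M.items():
    X,e=tri((A,pa(*a)),(B,pb(*b))); X1=onz(A,pa(*a),z);X2=onz(B,pb(*b),z); m=(X1+X2)/2
    D[k]=X; print(k,"tri",X,"tray xy",((X-o)@f).round(4),((X-o)@w).round(4),"| plane",((X1-o)@f).round(4),((X1-o)@w).round(4),((X2-o)@f).round(4),((X2-o)@w).round(4))
n=np.mean([D[k] for k in D if k[0]=='n'],0); v=np.mean([D[k] for k in D if k[0]=='w'],0); d=v-n
print(n,v,np.linalg.norm(d[:2]),np.degrees(np.arctan2(d[1],d[0])), "mid",n+d*83/128)
E
```

```text
nL+ tri [ 0.4908 -0.41    0.063 ] tray xy -0.0788 0.0157 | plane -0.0766 0.0143 -0.0773 0.0165
nR+ tri [ 0.5171 -0.4158  0.0653] tray xy -0.0781 -0.0112 | plane -0.077 -0.0117 -0.0773 -0.0105
nL- tri [ 0.4891 -0.4167  0.0648] tray xy -0.0857 0.0158 | plane -0.0843 0.0149 -0.0846 0.0163
nR- tri [ 0.5154 -0.4224  0.0672] tray xy -0.085 -0.0111 | plane -0.0847 -0.0113 -0.0846 -0.0109
wL+ tri [ 0.5168 -0.2805  0.0587] tray xy 0.0531 0.0214 | plane 0.0525 0.0193 0.0525 0.0224
wR+ tri [ 0.5546 -0.2902  0.0602] tray xy 0.0527 -0.0177 | plane 0.0523 -0.0185 0.052 -0.0161
wL- tri [ 0.5136 -0.2927  0.0621] tray xy 0.0406 0.0216 | plane 0.0406 0.0204 0.0402 0.0221
wR- tri [ 0.5514 -0.3025  0.0637] tray xy 0.04 -0.0175 | plane 0.0397 -0.0178 0.04 -0.0168
[ 0.5031 -0.4162  0.0651] [ 0.5341 -0.2915  0.0612] 0.128525854509103 76.04516526756659 mid [ 0.5232 -0.3353  0.0625]
```

```bash
python3 -c "
from h import *
rel(frame(-13.9,0),(.5234,-.335,.105))"
```

```text
t 16.1 rel t [0.0556 0.0988 0.0434] r [ 0.0039 -0.0101  0.0072] deg 0.7 mm 121.4
```

>>> {"method": "arm_command", "body": {
  "motion": [
    {"tx":0.03,"ty":0.01,"tz":0.02,"rx":0.004,"ry":-0.01,"rz":0.007},
    {"tx":0.0556,"ty":0.03,"tz":0.043,"rx":0.004,"ry":-0.01,"rz":0.007},
    {"tx":0.0556,"ty":0.065,"tz":0.0434,"rx":0.004,"ry":-0.01,"rz":0.007},
    {"tx":0.0556,"ty":0.0988,"tz":0.0434,"rx":0.004,"ry":-0.01,"rz":0.007},
    {"tx":0.0556,"ty":0.0988,"tz":0.0434,"rx":0.004,"ry":-0.01,"rz":0.007}
  ]
}}

```text
time: 16.6
eef_pos: [0.5208, -0.3313, 0.0977]
eef_rot: [-1.554, 0.197, -0.181]
contact_force: [-0.3, 1.1, -0.9]
finger_gap: 0.018
```

>>> {"method": "arm_command", "body": {
  "motion": [
    {"tx":0,"ty":0,"tz":0,"rx":0,"ry":0,"rz":0},
    {"tx":0,"ty":0,"tz":0,"rx":0,"ry":0,"rz":0}
  ]
}}

```text
time: 16.8
eef_pos: [0.5236, -0.3353, 0.1053]
eef_rot: [-1.562, 0.19, -0.191]
contact_force: [0.4, 0.1, 0.0]
finger_gap: 0.0183
```

```bash
python3 look.py t5 "[(130,190,270,330,3.2),(370,170,490,280,3),None]"; python3 -c "
from h import *
rel(frame(-13.9,0),(.5234,-.335,.045))
S,T=cam('scene'),cam('top'); s=r.observe(); Rt=R.from_rotvec(s['eef_rot']).as_matrix(); g=s['eef_pos']-.019*Rt[:,1]
for l in (-.103,.087,.103):
  for C in (S,T): print(l,proj(C,g+Rt[:,2]*l)[0])
"
```

```text
t 16.8 pos [ 0.5236 -0.3353  0.1053] F [0.3836 0.1439 0.0185] q [-0.7638  0.3964  1.5679  0.0006  1.1771 -0.5212] gap 0.018337625183763757
y [ 0.0005  0.0002 -1.    ] x [ 0.9707 -0.2404  0.0005]
t 16.9 rel t [0.0001 0.0601 0.0002] r [-0.0005 -0.0005  0.0001] deg 0.0 mm 60.1
-0.103 [144.5877 267.7478]
-0.103 [479.6333 232.6444]
0.087 [229.232  238.1363]
0.087 [408.704 212.241]
0.103 [236.0535 235.7499]
0.103 [402.7875 210.5391]
```

View pics/L_t5.png

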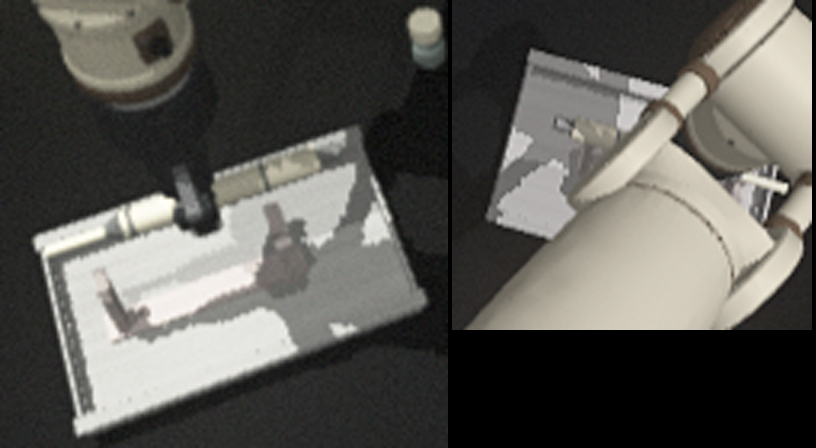

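>>> {"method": "arm_command", "body": {
  "motion": [
    {"tx":0,"ty":0.015,"tz":0,"rx":0,"ry":0,"rz":0},
    {"tx":0,"ty":0.03,"tz":0,"rx":0,"ry":0,"rz":0},
    {"tx":0,"ty":0.042,"tz":0,"rx":0,"ry":0,"rz":0},
    {"tx":0,"ty":0.048,"tz":0,"rx":0,"ry":0,"rz":0},
    {"tx":0,"ty":0.048,"tz":0,"rx":0,"ry":0,"rz":0}
  ]
}}

```text
time: 17.4
eef_pos: [0.5206, -0.3326, 0.0522]
eef_rot: [-1.557, 0.196, -0.185]
contact_force: [-0.6, -0.3, -0.4]
finger_gap: 0.0182
```

>>> {"method": "arm_command", "body": {
  "motion": [
    {"tx":0,"ty":0,"tz":0,"rx":0,"ry":0,"rz":0}
  ]
}}

```text
time: 17.5
eef_pos: [0.5217, -0.3336, 0.0542]
eef_rot: [-1.559, 0.194, -0.188]
contact_force: [0.8, 0.2, 0.0]
finger_gap: 0.0179
```

```bash
python3 look.py t6 "[(130,190,270,330,3.2),None,(200,30,440,290,1.5)]"; python3 -c "
from h import *
rel(frame(-13.9,0),(.5234,-.335,.045))"
```

```text
t 17.5 pos [ 0.5217 -0.3336  0.0542] F [0.8173 0.1751 0.019 ] q [-0.764   0.4616  1.5932  0.0005  1.0918 -0.5213] gap 0.01793746494564289
y [-0.0034  0.0038 -1.    ] x [ 0.9706 -0.2405 -0.0042]
t 17.6 rel t [ 0.0016  0.0099 -0.0007] r [-0.0022 -0.0003 -0.003 ] deg 0.2 mm 10.0
```

View pics/L_t6.png

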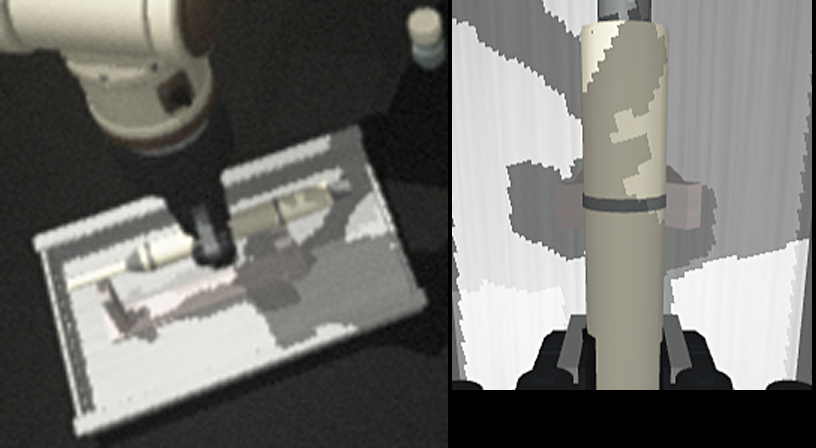

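>>> {"method": "arm_command", "body": {
  "motion": [
    {"tx":0,"ty":0.002,"tz":0,"rx":0,"ry":0,"rz":0},
    {"tx":0,"ty":0.004,"tz":0,"rx":0,"ry":0,"rz":0},
    {"tx":0,"ty":0.006,"tz":0,"rx":0,"ry":0,"rz":0},
    {"tx":0,"ty":0.007,"tz":0,"rx":0,"ry":0,"rz":0},
    {"tx":0,"ty":0.007,"tz":0,"rx":0,"ry":0,"rz":0}
  ]
}}

```text
time: 18.1
eef_pos: [0.5214, -0.3333, 0.0469]
eef_rot: [-1.559, 0.194, -0.187]
contact_force: [-0.5, 0.7, -0.5]
finger_gap: 0.0181
```

>>> {"method": "arm_command", "body": {
  "motion": [
    {"tx":0,"ty":0.0015,"tz":0,"rx":0,"ry":0,"rz":0},
    {"tx":0,"ty":0.0015,"tz":0,"rx":0,"ry":0,"rz":0},
    {"tx":0,"ty":0.0015,"tz":0,"rx":0,"ry":0,"rz":0}
  ]
}}

```text
time: 18.4
eef_pos: [0.5216, -0.3334, 0.0457]
eef_rot: [-1.559, 0.194, -0.188]
contact_force: [-0.7, -0.9, -1.4]
finger_gap: 0.018
```

```bash
python3 look.py t7 "[(130,190,270,330,3.2),None,(200,30,440,290,1.5)]"; python3 -c "
from h import *
rel(frame(-13.9,0),(.5234,-.335,.045))"
```

```text
t 18.4 pos [ 0.5216 -0.3334  0.0457] F [-0.7178 -0.9354 -1.3971] q [-0.764   0.4735  1.5961  0.0005  1.0771 -0.5213] gap 0.01799793169529856
y [-0.0034  0.0039 -1.    ] x [ 0.9706 -0.2405 -0.0042]
t 18.5 rel t [ 0.0021  0.0007 -0.001 ] r [-0.0029 -0.0003 -0.0041] deg 0.3 mm 2.5
```

View pics/L_t7.png

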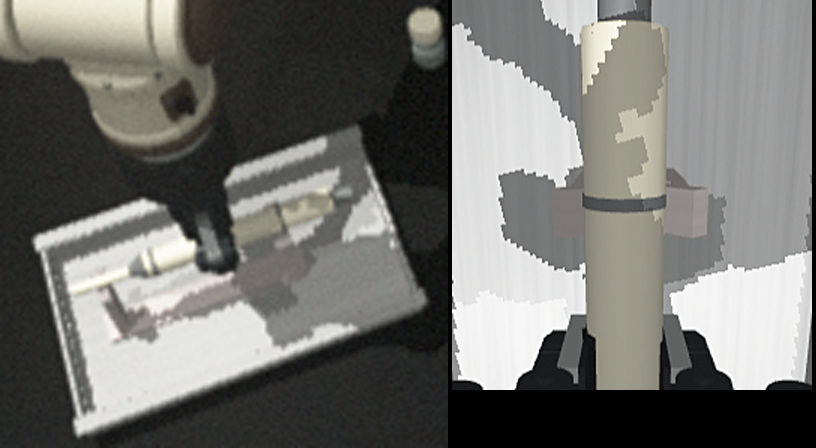

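>>> {"method": "arm_command", "body": {
  "motion": [
    {"tx":0.001,"ty":0,"tz":-0.0005,"rx":-0.001,"ry":0,"rz":-0.002},
    {"tx":0.002,"ty":0,"tz":-0.001,"rx":-0.003,"ry":0,"rz":-0.004},
    {"tx":0.002,"ty":0,"tz":-0.001,"rx":-0.003,"ry":0,"rz":-0.004}
  ]
}}

```text
time: 18.8
eef_pos: [0.5234, -0.335, 0.0458]
eef_rot: [-1.563, 0.191, -0.191]
contact_force: [0.0, -0.5, -0.7]
finger_gap: 0.0184
```

```bash
python3 -c "
from h import *
state();rel(frame(-13.9,0),(.5234,-.335,.045))"
```

```text
t 18.8 pos [ 0.5234 -0.335   0.0458] F [ 0.0084 -0.4965 -0.7497] q [-0.7635  0.4752  1.5935 -0.0002  1.0727 -0.5205] gap 0.018388187859979522
y [ 0.0001 -0.0003 -1.    ] x [ 0.9706 -0.2405  0.0001]
t 18.8 rel t [-0.      0.0008  0.    ] r [ 0.0003 -0.0003  0.0001] deg 0.0 mm 0.8
```

Lower 1 mm at a time until contact.

>>> {"method": "arm_command", "body": {
  "motion": [
    {"tx":0,"ty":0.001,"tz":0,"rx":0,"ry":0,"rz":0},
    {"tx":0,"ty":0.001,"tz":0,"rx":0,"ry":0,"rz":0}
  ]
}}

```text
time: 19.0
eef_pos: [0.5232, -0.3348, 0.0445]
eef_rot: [-1.562, 0.191, -0.19]
contact_force: [0.1, 0.7, -0.8]
finger_gap: 0.0187
```

>>> {"method": "arm_command", "body": {
  "motion": [
    {"tx":0,"ty":0.001,"tz":0,"rx":0,"ry":0,"rz":0},
    {"tx":0,"ty":0.001,"tz":0,"rx":0,"ry":0,"rz":0}
  ]
}}

```text
time: 19.2
eef_pos: [0.5232, -0.3348, 0.0435]
eef_rot: [-1.562, 0.191, -0.19]
contact_force: [0.1, -0.8, -1.3]
finger_gap: 0.0184
```

>>> {"method": "arm_command", "body": {
  "motion": [
    {"tx":0,"ty":0.001,"tz":0,"rx":0,"ry":0,"rz":0},
    {"tx":0,"ty":0.001,"tz":0,"rx":0,"ry":0,"rz":0}
  ]
}}

```text
time: 19.4
eef_pos: [0.5233, -0.3349, 0.0432]
eef_rot: [-1.562, 0.191, -0.19]
contact_force: [-1.4, 1.6, 3.6]
finger_gap: 0.0181
```

```bash
python3 look.py t8 "[(130,190,270,330,3.2),None,(200,30,440,290,1.5)]"; python3 -c "
from h import *
print(r.observe()['wrist_torque'],np.load('s_t5.npy',allow_pickle=True).item()['wrist_torque'])"
```

```text
t 19.4 pos [ 0.5233 -0.3349  0.0432] F [-1.3799  1.648   3.5683] q [-0.7634  0.4789  1.5941 -0.0003  1.0688 -0.5205] gap 0.01814319313178397
y [-0.0004  0.     -1.    ] x [ 0.9707 -0.2404 -0.0004]
[0.2691 0.3374 0.0485] [-0.021   0.0274 -0.0509]
```

View pics/L_t8.png

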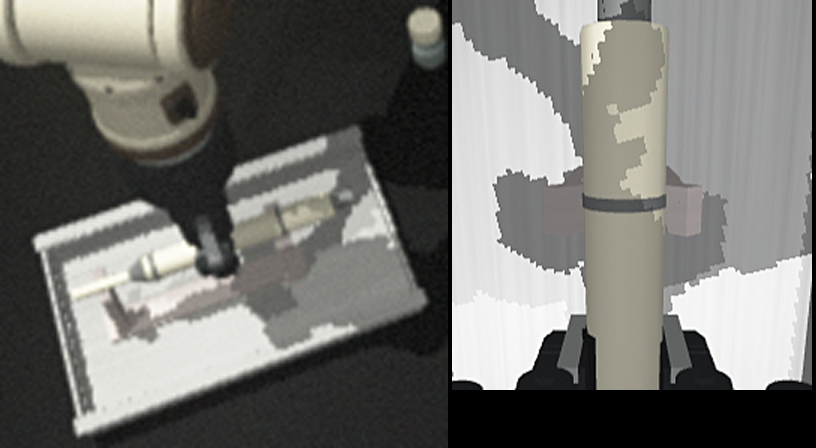

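>>> {"method": "arm_command", "body": {
  "motion": [
    {"tx":0,"ty":0.0005,"tz":0,"rx":0,"ry":0,"rz":0},
    {"tx":0,"ty":0.0005,"tz":0,"rx":0,"ry":0,"rz":0}
  ]
}}

```text
time: 19.7
eef_pos: [0.5233, -0.3349, 0.0431]
eef_rot: [-1.562, 0.191, -0.19]
contact_force: [-3.5, 2.5, 7.9]
finger_gap: 0.0184
```

```bash
python3 -c "
from h import *
s=state();print(s['wrist_torque'])
im=cv2.imread('pics/scene_t8.png')[240:310,135:255]; cv2.imwrite('pics/t8z.png',cv2.resize(im,None,fx=6.5,fy=6.5,interpolation=cv2.INTER_CUBIC))"
```

```text
t 19.7 pos [ 0.5233 -0.3349  0.0431] F [-3.4769  2.4855  7.8686] q [-0.7634  0.4791  1.594  -0.0003  1.0687 -0.5205] gap 0.018430920796301323
y [-0.0004 -0.     -1.    ] x [ 0.9707 -0.2403 -0.0003]
[0.4042 0.5226 0.0147]
```

View pics/t8z.png

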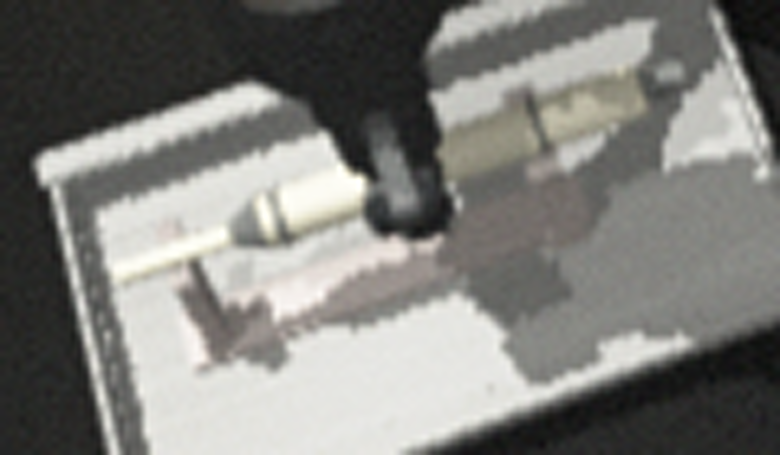

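>>> {"method": "arm_command", "body": {
  "motion": [
    {"tx":-0.0005,"ty":-0.0005,"tz":0,"rx":0,"ry":0,"rz":0},
    {"tx":-0.001,"ty":-0.0005,"tz":0,"rx":0,"ry":0,"rz":0},
    {"tx":-0.001,"ty":-0.0005,"tz":0,"rx":0,"ry":0,"rz":0}
  ]
}}

```text
time: 20.0
eef_pos: [0.5229, -0.335, 0.0429]
eef_rot: [-1.563, 0.19, -0.192]
contact_force: [1.6, -0.8, 1.8]
finger_gap: 0.018
```

```bash
python3 -c "
from h import *
s=state();print(s['wrist_torque'])"
```

```text
t 20.0 pos [ 0.5229 -0.335   0.0429] F [ 1.5783 -0.7559  1.8112] q [-0.7642  0.4774  1.597   0.0003  1.0658 -0.5213] gap 0.01803393912953157
y [ 0.0013 -0.0008 -1.    ] x [ 0.9706 -0.2407  0.0014]
[ 0.0398 -0.239  -0.0029]
```

>>> {"method": "arm_command", "body": {
  "motion": [
    {"tx":0,"ty":0,"tz":0,"rx":0,"ry":0,"rz":0},
    {"tx":0,"ty":0,"tz":0,"rx":0,"ry":0,"rz":0},
    {"tx":0,"ty":0,"tz":0,"rx":0,"ry":0,"rz":0},
    {"tx":0,"ty":0,"tz":0,"rx":0,"ry":0,"rz":0}
  ],
  "fingers": 0.6
}}

```text
time: 20.4
eef_pos: [0.5221, -0.3346, 0.0424]
eef_rot: [-1.562, 0.191, -0.19]
contact_force: [-0.7, 0.3, -0.8]
finger_gap: 0.0512
```

```bash
python3 look.py t9 "[(135,230,255,320,4),None,(200,30,440,290,1.3)]"
```

```text
t 20.4 pos [ 0.5221 -0.3346  0.0424] F [-0.6581  0.2938 -0.8272] q [-0.7644  0.4777  1.5977 -0.0003  1.0668 -0.5213] gap 0.05123862003968788
y [-0.0006  0.0002 -1.    ] x [ 0.9706 -0.2406 -0.0006]
```

View pics/L_t9.png

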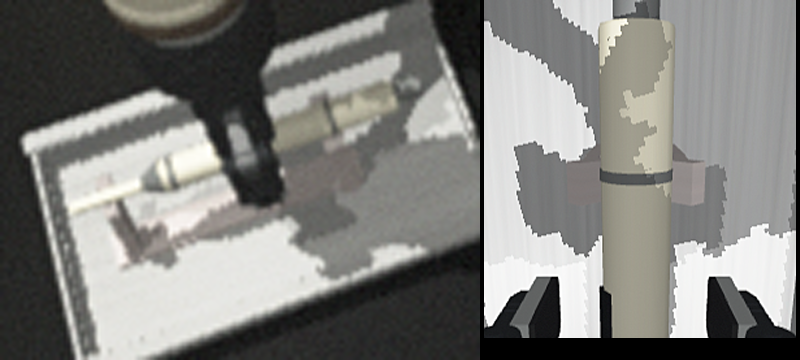

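Released and resting. Retreat straight up.

>>> {"method": "arm_command", "body": {
  "motion": [
    {"tx":0,"ty":-0.015,"tz":0,"rx":0,"ry":0,"rz":0},
    {"tx":0,"ty":-0.045,"tz":0,"rx":0,"ry":0,"rz":0},
    {"tx":0,"ty":-0.09,"tz":0,"rx":0,"ry":0,"rz":0},
    {"tx":0,"ty":-0.14,"tz":0,"rx":0,"ry":0,"rz":0},
    {"tx":0,"ty":-0.18,"tz":0,"rx":0,"ry":0,"rz":0}
  ],
  "fingers": 1
}}

```text
time: 21.0
eef_pos: [0.5228, -0.3351, 0.2274]
eef_rot: [-1.565, 0.188, -0.193]
contact_force: [0.6, -1.1, -0.5]
finger_gap: 0.0853
```

>>> {"method": "arm_command", "body": {
  "motion": [
    {"tx":-0.04,"ty":0,"tz":-0.02,"rx":0,"ry":0,"rz":0},
    {"tx":-0.04,"ty":0,"tz":-0.02,"rx":0,"ry":0,"rz":0},
    {"tx":-0.04,"ty":0,"tz":-0.02,"rx":0,"ry":0,"rz":0},
    {"tx":-0.04,"ty":0,"tz":-0.02,"rx":0,"ry":0,"rz":0}
  ]
}}

```text
time: 21.4
eef_pos: [0.479, -0.3443, 0.2229]
eef_rot: [-1.562, 0.191, -0.191]
contact_force: [0.5, 0.0, -0.0]
finger_gap: 0.0856
```

```bash
python3 look.py t10 "[(135,230,255,320,4),None,(220,30,420,290,1.5)]"; python3 -c "
from h import *
m=np.array([.5234,-.335,.064]);h=np.radians(76.1);f=np.array([np.cos(h),np.sin(h),0])
W=cam('wrist',np.load('s_t10.npy',allow_pickle=True).item());S=cam('scene')
for l in (-.103,-.051,.087,.103): print(l,proj(W,m+f*l)[0],proj(S,m+f*l)[0])"
```

```text
t 21.4 pos [ 0.479  -0.3443  0.2229] F [ 0.5049  0.0138 -0.0333] q [-0.8279  0.2027  1.5634  0.0001  1.3755 -0.5851] gap 0.08555599812669196
y [ 0.0001  0.0001 -1.    ] x [ 0.9707 -0.2404  0.0001]
-0.103 [355.8018 267.0943] [152.7158 281.0285]
-0.051 [357.5316 217.0543] [175.4552 272.8973]
0.087 [362.9324  60.8218] [233.4952 252.1431]
0.103 [363.6495  40.078 ] [240.0167 249.8112]
```

View pics/L_t10.png

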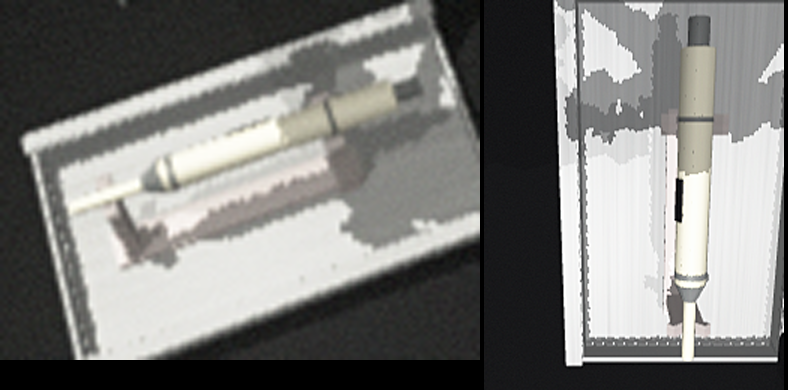

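View pics/scene_t10.png

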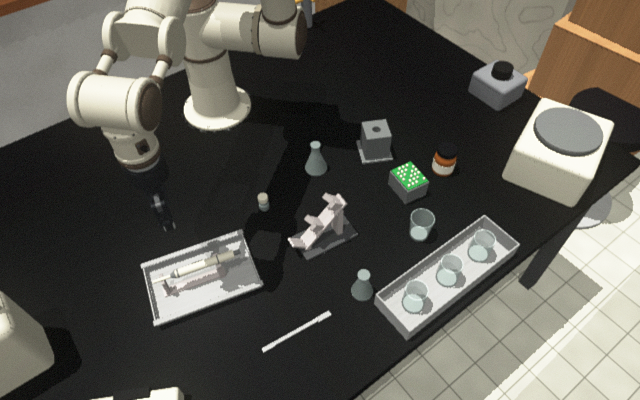

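```bash
python3 -c "
from rig import r
print(r.observe()['time'],r.observe()['contact_force']); print(r.finish_job())"
```

```text
21.5 [ 0.0784214   0.032677   -0.10024993]
the job is handed in; nothing more can be done
None
```

I moved the pipette from the stand to the V-rest, let go of it there, then picked it up again and laid it in the tray's cradle. I handed the job in at 21.5 s; no verdict is reported.

- **V-rest:** I lowered it until I felt about 4 N of contact, then released it. It slid to the stop and stayed there about 3 s with the fingers clear. The images put it within about 2 mm of the expected position, nozzle at the low end.
- **Cradle:** I set it down with at most 8 N measured at the wrist, shifted it about 1 mm sideways to even out the contact, and let go. The last wrist and scene views showed the tip, barrel end and button within about 2 px of where they should be, roughly 1–2 mm. The pipette was level, with the nozzle in the narrow notch and the barrel in the wide one.
- **Bystanders and arm:** In the last scene picture the other things looked where they started. The arm was clear of everything and the measured force was about zero.

Some measurements disagreed slightly:
- The tray's middle line from its walls and from the saddles differed by about 2 mm; I used the saddles.
- Contact came about 3–4 mm lower than predicted at the rest and 2 mm lower at the cradle.
- The top camera was about 2 px off from the wrist and scene views.

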